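# Put the dominoes away in their spring-lid case

## Task

The game is over: pack away the dominoes that lie on the table. Press the case's release button so that the lid pops up, steady the lid and ease it all the way back to its stop without letting it bang, then put every tile, pips up, into a pocket of its own in the tray: tuck its front end under the brass lip and swing the back end down until it lies flat and fully home. When all are in, close the lid and press it until the catch holds it shut; leave the ashtray and the cup on its coaster where they are.

Things in the scene. Friction and masses are not known exactly. Their poses are not given: they have to be found in the camera images.
- case: Domino case: dark walnut box, 126 mm deep (x), 254 mm wide (y), firmly placed. Origin at table level; x runs from the front (robot side) to the hinged back, z up. Front face at x -0.070 m, back face +0.056. Heights over the table: front deck (x -0.070 to -0.034) 46 mm, front wall (x -0.034 to -0.024) 61.5, black tray floor 42, side walls (y +-0.121 to 0.127) 47, back wall (x 0.050 to 0.056) 62.5.
- pocket3 (a point): Middle of the floor of the middle pocket (case x 0.0065, y 0, z 0.042). The tray has seven pockets side by side, each 61 mm long (x -0.024 to 0.037), 32 wide, parted by ribs 3 mm wide and 4 mm high. Pocket k (0 to 6) lies at case y = (k - 3) x 0.035 m. Any tile may go in any pocket. A tile fully home has its origin at such a point, flat on the floor, with 2.5 mm play each way along x.
- pocket0 (a point): Middle of the floor of the pocket at the case's -y end (case y -0.105).
- pocket6 (a point): Middle of the floor of the pocket at the case's +y end (case y +0.105).
- lip (a point): Brass keeper lip along the front end of all seven pockets; this point is the middle of its free edge, on its underside (case x -0.015, z 0.058). It sticks out 9 mm from the front wall over the pockets, its underside 16 mm above the tray floor, 3.5 mm thick. Lip edge to back ridge leaves 52 mm open, so a 56 mm tile goes in only tilted, front end first under the lip.
- ridge (a point): Ridge at the back end of all pockets: middle of its top front edge (case x 0.037, 5 mm above the tray floor); 5 mm thick. Behind it 8 mm lie free before the back wall.
- release_top (a point): Middle of the top of the brass release button, round, 24 mm across, in the middle of the case's front deck, 54 mm above the table at rest; pressed straight down. It is 21 mm in front of the edge of the closed lid.
- release (a joint): Travel of the release button in m: 0 at rest, 0.006 fully down; springs back. It takes 0.7 N to start and 2.6 N fully down. Near the end of its travel the catch lets the lid go.
- catch_tip (a point): Nose of the small steel catch on the front deck, 45 mm beside the button (case y 0.045); it is 16 mm wide, stands between case x -0.047 and -0.035 and reaches 81 mm above the table. The button draws it towards the front. Its sloping top lets the closing lid's tongue ride past.
- lid (a joint): Angle of the lid in rad: 0 shut, 1.8 laid back at its stop (13 degrees past upright). Walnut panel 90 mm long, 254 wide, 8 thick, 130 g, side skirts hang 14 mm below it. When released a weak spring pops it up to about 0.6; its stiff hinge then lets it stay wherever it is put. To shut it, swing it down and press on its front edge, about 5 N at the end, until it stays under 0.03 by itself.
- lid_edge (a point): Middle of the lid's front edge, on its outer (upper) face, 70.5 mm above the table when shut; it moves with the lid, 90 mm from the hinge line. Its x axis points along the lid to the hinge, z out of the outer face.
- lid_hinge (a point): Middle of the lid's hinge line, which runs along the case's y at case x 0.056, 62.5 mm above the table (level with the shut lid's underside); fixed to the case.
- tile0: An ivory domino tile lying pips up on the table, 56 mm long (its x), 28 wide (y), 12 thick, about 34 g. Origin: middle of its underside; z out of the face with the pips. All tiles are alike for this job; four to six are present, the rest absent.
- tile1: An ivory domino tile lying pips up on the table, 56 mm long (its x), 28 wide (y), 12 thick, about 34 g. Origin: middle of its underside; z out of the face with the pips. All tiles are alike for this job; four to six are present, the rest absent.
- tile2: An ivory domino tile lying pips up on the table, 56 mm long (its x), 28 wide (y), 12 thick, about 34 g. Origin: middle of its underside; z out of the face with the pips. All tiles are alike for this job; four to six are present, the rest absent.
- tile3: An ivory domino tile lying pips up on the table, 56 mm long (its x), 28 wide (y), 12 thick, about 34 g. Origin: middle of its underside; z out of the face with the pips. All tiles are alike for this job; four to six are present, the rest absent.
- tile4: An ivory domino tile lying pips up on the table, 56 mm long (its x), 28 wide (y), 12 thick, about 34 g. Origin: middle of its underside; z out of the face with the pips. All tiles are alike for this job; four to six are present, the rest absent.
- tile5: An ivory domino tile lying pips up on the table, 56 mm long (its x), 28 wide (y), 12 thick, about 34 g. Origin: middle of its underside; z out of the face with the pips. All tiles are alike for this job; four to six are present, the rest absent.
- ashtray: A heavy round glass ashtray, 110 mm across, 32 mm high; origin in the middle of its underside. To be left alone.
- cup: An aluminium cup, 72 mm across the rim, 88 mm high, standing on the coaster; origin in the middle of its underside. To be left alone.
- coaster: A round orange silicone coaster, 94 mm across, 6 mm thick, under the cup; origin in the middle of its underside. To be left alone.
Not all that is in view belongs to the job. Leave any purple or red look-alike of the tile2 alone. Leave any green look-alike of the tile5 alone.

How it is judged:
By the outcome, as a careful person would: the job done as asked, in the order asked, and still so for the second after the job is handed in, with the robot touching nothing.
Of tile0, tile1, tile2, tile3, tile4, tile5 only 4 to 6 are there at a start; the rules pass over those that are not, and their reading is None.
At some moment in a run one of tile0, tile1, tile2, tile3, tile4, tile5 may be knocked a few centimetres aside while the robot is not near it.
Once in a run the grip may slacken for a moment while it holds something.
It also fails if it takes over 210 s, if anything falls off the work surface, if the arm or the gripper's body presses on something with over 40 N, if the wrist force passes 120 N, or if a joint passes its speed limit or range.

## Robot

A 6-joint arm with a two-finger parallel gripper is mounted at the origin on the work surface. World frame = base frame: x ahead of the robot, y to its left, z up, the work surface at z = 0. Lengths are in m, angles in rad, forces in N, time in s.
With the tool pointing down it reaches from about 0.325 to 0.775 m from the base axis. Payload 5.5 kg.
Tool frame: the origin (TCP) lies at the very end of the fingers, on their centre line; the grasp point (between the pads) lies 19 mm behind it; z points along the fingers, y is the line along which they close (so a half turn about z gives the same grasp; the last joint's range is limited). The gripper opens to 88 mm and grips with 3 to 60 N. Pads are 20 mm wide; open, the fingers measure 115 mm over their backs; the gripper's body (75 mm by 178 mm) begins 61 mm behind the grasp point.
Start: joints at [1.184, 0.091, 1.231, -0, 1.82, -0.057], TCP at [0.194, 0.568, 0.223] pointing down, gripper open.
Joint ranges: [-2.87, 2.87], [-0.86, 2.18], [0.17, 2.46], [-1.51, 4.65], [0.06, 2.69], [-2.65, 2.65]. Speed limits (rad/s): [2.57, 2.57, 3.01, 3.14, 3.14, 3.14].

## Interface

Orientations are given as a rotation vector (axis times angle).
In Python, from cell import get_obs, camera, workorder gives the robot as it stands.
- The arm moves only by the tool carry_out, never from a script. Its argument "rows" is a list that holds one entry, the list of rows, each a list of 4 numbers: the shift along the tool's x, y, z in mm, then the turn about the tool's z in rad. In form: [[[dx, dy, dz, roll], ...]]. A call has 1 to 8 rows; each row shifts and turns the commanded pose from where the row before left it, along the tool's axes as they then stand; what a row does not reach is not made up. A row lasts 1/12 s, in which the tool goes at most 41.7 mm and 7.16 degrees, less where a joint would pass 70% of its speed; a pose out of reach is approached as far as the arm can. A call with a gripper value outside its range is refused whole. "fingers" is the finger opening in mm, from 0 to 87.8, set as the call begins (left out, the last holds). The fingers move at their own pace and stop on an object; the grip force is fixed at half the most. Time passes only in rows, so rows that do not move let the fingers close. It gives the time, the measured TCP pose, the force, the opening and the grip force at its end, in the units of the state.
- get_obs(): the state, without advancing time (a new reading comes with each control period).
- camera(name): name is "side" or "top"; returns a dict with "color" (480x640x3 uint8, red, green, blue), "mtx" (3x3 intrinsics, pixels), "T" (4x4, takes a point from camera to world coordinates). Camera axes: x right, y up, looking along -z (the intrinsics and any distortion apply to the point x, -y, -z); pixel columns grow to the right and rows downward; lengths in m; the calibration is good to about 2 mm. A picture is of the moment at which its call begins. There is no depth.
- workorder.finish_job(): hands the job in; it is judged then, once.
The state is a dict: "time": time; "joint_positions": joint angles; "qd": joint speeds; "joint_torque": joint torques, N m; "eef_pos": TCP position; "orientation": TCP orientation; "wrist_force": force on the tool from outside, world axes, zero at the start; "wrist_torque": the same for the moment, N m; "gripper_width": finger opening in m; "gripper_force": force on a finger pad.
Only numpy, scipy, OpenCV 4.12 (cv2) and the standard library are available. Lean on these libraries where they do the work, as an engineer would, in place of code of your own. Each camera call takes 0.05 s, during which the arm holds its last target. There are 200 camera calls.

## Working session

There is one attempt and no reset: what is moved stays moved. The work goes in short steps, Python scripts to look and compute and a tool call to move; the robot and the scene stay as the last step left them, time stands still between calls to the robot, and variables do not carry over. Pictures are saved under pics/ and viewed, at most 14 in all, crops included, and the job is handed in when it is done.

Besides the shell and the picture viewer there is one more tool, called after "Request:" in YAML: its name, and indented under it one key for each argument. carry_out: Moves the arm, as the interface text tells. Its arguments: {"type":"object","properties":{"rows":{"type":"array"},"fingers":{"type":"number"}},"required":["rows"]}

```bash
ls; mkdir -p pics; cat > h.py <<'E'
import numpy as np, cv2
from cell import get_obs, camera, workorder
from scipy.spatial.transform import Rotation as R
def pix2w(c,u,v,z):
    K,T=c["mtx"],c["T"]
    d=np.array([(u-K[0,2])/K[0,0],-(v-K[1,2])/K[1,1],-1.])
    d=T[:3,:3]@d;o=T[:3,3]
    return o+d*(z-o[2])/d[2]
def w2pix(c,p):
    K,T=c["mtx"],c["T"]
    q=np.linalg.inv(T)@np.append(p,1)
    return np.array([K[0,0]*q[0]/-q[2]+K[0,2],K[1,1]*-q[1]/-q[2]+K[1,2]])
def save(n,im,crop=None,s=1):
    if crop: im=im[crop[1]:crop[3],crop[0]:crop[2]]
    cv2.imwrite("pics/"+n,cv2.resize(im[:,:,::-1],None,fx=s,fy=s,interpolation=cv2.INTER_CUBIC))
E
python3 - <<'E'
from h import *
import pickle
for n in("top","side"):
    c=camera(n); pickle.dump(c,open(n+".pkl","wb")); print(list(c),c["mtx"].round(1).tolist(),c["T"].round(3).tolist()); save(n+"0.png",c["color"],s=1.25)
o=get_obs();print({k:np.round(v,3) for k,v in o.items()})
E
```

```text
pics
['color', 'mtx', 'T'] [[618.5, 0.0, 314.8], [0.0, 618.5, 242.3], [0.0, 0.0, 1.0]] [[0.026, 0.993, -0.113, 0.327], [-0.999, 0.024, -0.022, -0.064], [-0.019, 0.113, 0.993, 1.657], [0.0, 0.0, 0.0, 1.0]]
['color', 'mtx', 'T'] [[475.8, 0.0, 316.4], [0.0, 475.8, 249.2], [0.0, 0.0, 1.0]] [[0.904, 0.305, -0.299, 0.186], [-0.427, 0.664, -0.614, -0.671], [0.011, 0.683, 0.731, 0.78], [0.0, 0.0, 0.0, 1.0]]
{'time': np.float64(0.1), 'joint_positions': array([ 1.184,  0.092,  1.232, -0.   ,  1.82 , -0.057]), 'qd': array([-0.002,  0.   , -0.002,  0.001, -0.002,  0.001]), 'joint_torque': array([ 1.0000e-03, -4.4786e+01, -4.0757e+01,  7.0000e-02,  2.9000e-02,
       -0.0000e+00]), 'eef_pos': array([0.194, 0.567, 0.222]), 'orientation': array([-5.160e-01, -3.099e+00,  3.000e-03]), 'wrist_force': array([-0.324, -0.626, -0.089]), 'wrist_torque': array([-0.011,  0.036,  0.046]), 'gripper_force': np.float64(0.0), 'gripper_width': np.float64(0.088)}
```

View pics/top0.png

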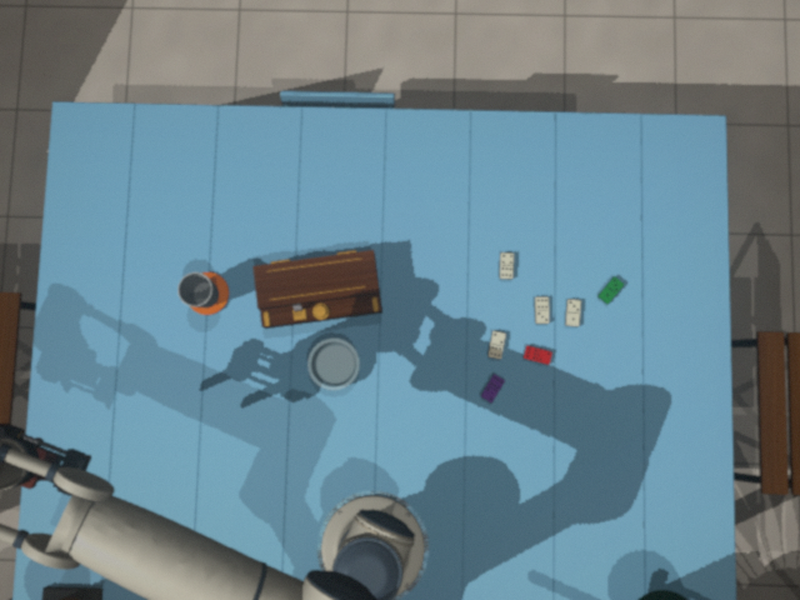

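View pics/side0.png

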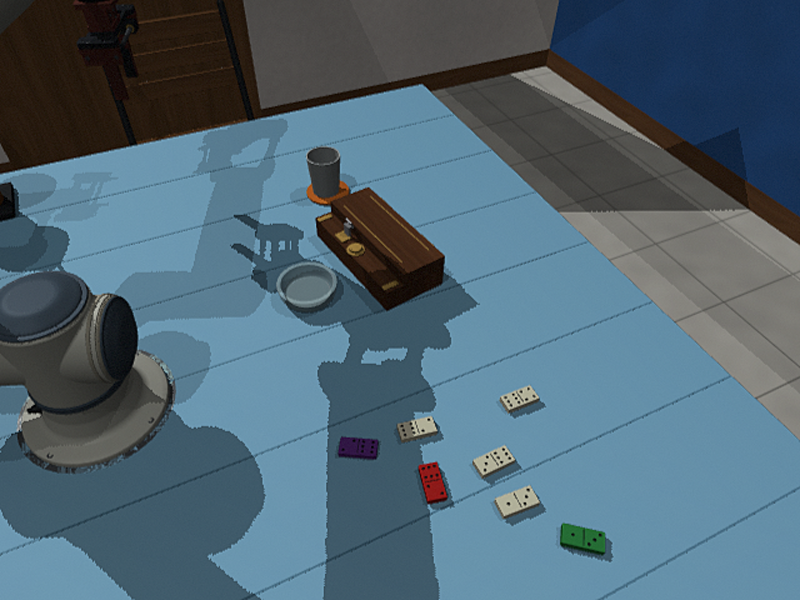

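Four ivory tiles sit at about (507,265), (542,309), (573,312) and (497,344) in the top picture. The case is around (318,288), with the ashtray in front of it and the cup to its left. I'll take enlarged crops next.

```bash
python3 - <<'E'
from h import *
import pickle
t=pickle.load(open("top.pkl","rb"));s=pickle.load(open("side.pkl","rb"))
a=cv2.resize(t["color"][190:270,195:315],None,fx=6,fy=6,interpolation=cv2.INTER_CUBIC)
cv2.imwrite("pics/tc.png",a[:,:,::-1])
save("sc.png",s["color"],(245,140,365,255),5)
# ivory tile segmentation both cams
for n,c in(("top",t),("side",s)):
    hsv=cv2.cvtColor(c["color"],cv2.COLOR_RGB2HSV)
    im=c["color"].astype(int)
    m=((im[:,:,0]>im[:,:,2]+5)&(im[:,:,0]>110)).astype(np.uint8)
    m=cv2.morphologyEx(m,cv2.MORPH_CLOSE,np.ones((3,3)))
    k,l,st,ce=cv2.connectedComponentsWithStats(m)
    for i in range(1,k):
        x,y,w,h,A=st[i]
        if not 120<A<1200: continue
        if (x<360 if n=="top" else (x<300 or y<280)): continue
        cnt,_=cv2.findContours((l==i).astype(np.uint8),0,1)
        # map contour to z=.012
        P=np.array([pix2w(c,*p[0],.012)[:2] for p in cnt[0]],np.float32)
        r=cv2.minAreaRect(P*1000)
        print(n,ce[i].round(1),A,np.round(r[0]),np.round(r[1],1),round(r[2],1), pix2w(c,*ce[i],.010)[:2].round(4))
E
```

```text
top [405.1 212.3] 182 [ 600. -268.] [25.2 52.8] 86.6 [ 0.6007 -0.2681]
top [433.3 247.5] 202 [ 507. -343.] [50.9 26.8] 1.4 [ 0.5073 -0.344 ]
top [458.2 249.6] 200 [ 502. -409.] [26.5 53.6] 90.0 [ 0.5032 -0.4102]
top [397.1 275.5] 205 [ 430. -248.] [26.9 55. ] 79.4 [ 0.4301 -0.2486]
top [430.  283.6] 235 [ 411. -335.] [57.9 28.7] 76.4 [ 0.4109 -0.3356]
top [593.9 434. ] 183 [  41. -760.] [33. 49.] 88.7 [ 0.0359 -0.7569]
side [415.2 317.8] 312 [ 597. -271.] [26. 55.] 88.8 [ 0.598  -0.2702]
side [333.3 341.7] 349 [ 428. -252.] [26.9 54.4] 79.3 [ 0.4281 -0.2511]
side [394.8 367.9] 400 [ 504. -347.] [55.8 25.8] 2.3 [ 0.504  -0.3467]
side [345.5 384.6] 448 [ 408. -338.] [54.3 27.1] 77.3 [ 0.4085 -0.3381]
side [413.3 400.3] 468 [ 500. -413.] [26.4 55.3] 85.7 [ 0.5004 -0.4129]
```

View pics/tc.png

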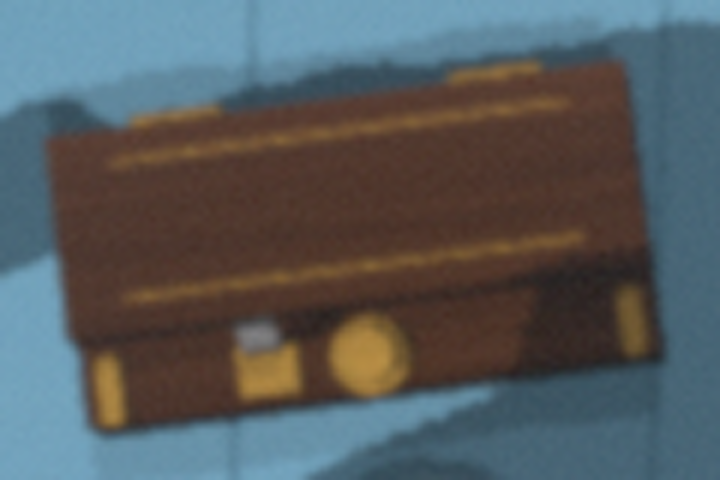

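View pics/sc.png

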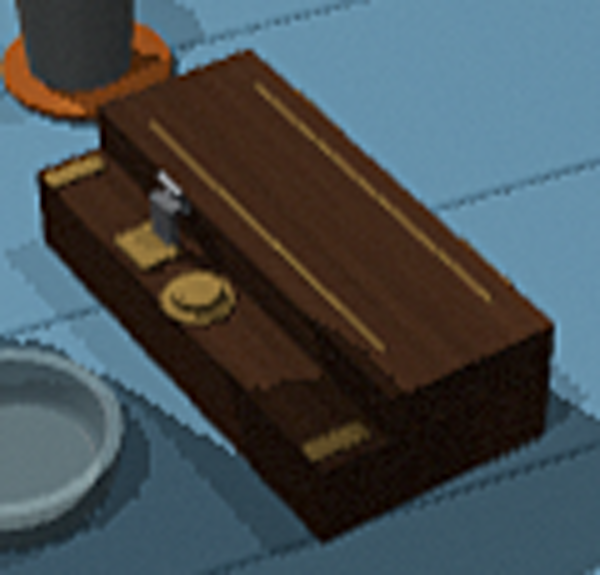

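```bash
cat >> h.py <<'E'
import json,os
CP=json.load(open("case.json")) if os.path.exists("case.json") else None
def c2w(p):
    x,y,a=CP; p=np.asarray(p,float)
    return np.array([x+np.cos(a)*p[0]-np.sin(a)*p[1],y+np.sin(a)*p[0]+np.cos(a)*p[1],p[2]])
def state():
    o=get_obs(); M=R.from_rotvec(o["orientation"]).as_matrix(); return o,o["eef_pos"],M
def todo(target,yaw):
    """tool y axis to point along world angle yaw+90deg (mod pi). Prints roll and then shift in the tool axes after the roll"""
    o,p,M=state()
    y=np.arctan2(M[1,1],M[0,1]); d=(yaw+np.pi/2)-y
    d=(d+np.pi/2)%np.pi-np.pi/2
    # tool z is down: positive roll lowers the world yaw
    Mn=M@R.from_rotvec([0,0,-d]).as_matrix()
    s=Mn.T@(np.asarray(target)-p)*1000
    print("roll",round(-d,4),"shift",s.round(1),"now",p.round(4),"yaw",np.round(y-np.pi/2,4),"j6",o["joint_positions"][5].round(2))
E
python3 - <<'E'
from h import *
import pickle,h
from scipy.optimize import least_squares
t=pickle.load(open("top.pkl","rb"));s=pickle.load(open("side.pkl","rb"))
L=.0705
top=[((48,140),(.056,.127,L)),((622,62),(.056,-.127,L)),((650,264),(-.034,-.127,L)),((75,342),(-.034,.127,L)),((97,433),(-.07,.127,.046)),((662,357),(-.07,-.127,.046)),((366,354),(-.055,0,.054))]
sd=[((100,112),(-.034,.127,L)),((250,50),(.056,.127,L)),((552,327),(.056,-.127,L)),((402,390),(-.034,-.127,L)),((40,178),(-.07,.127,.046)),((322,540),(-.07,-.127,0)),((548,432),(.056,-.127,0)),((199,291),(-.055,0,.054))]
obs=[(t,np.array([(u+.5)/6-.5+195,(v+.5)/6-.5+190]),p) for (u,v),p in top]
obs2=[(s,np.array([(u+.5)/5-.5+245,(v+.5)/5-.5+140]),p) for (u,v),p in sd]
def f(q,ob):
    h.CP=q; return np.concatenate([w2pix(c,c2w(p))-m for c,m,p in ob])
for ob in(obs,obs2,obs+obs2):
    r=least_squares(f,[.55,.06,.1],args=(ob,),loss="soft_l1"); print(r.x.round(4)); print(f(r.x,ob).reshape(-1,2).round(1).tolist())
json.dump(list(r.x),open("case.json","w")); h.CP=r.x
for p in([-.058,0,.1],[-.055,0,.054]): print(c2w(p)); todo(c2w(p),r.x[2])
E
```

```text
[0.5416 0.1322 0.1594]
[[-0.4, -0.0], [0.5, -0.1], [0.4, 0.2], [-1.0, 0.3], [-1.3, -0.3], [0.5, -0.6], [0.8, 0.4]]
[0.5401 0.1293 0.1677]
[[-0.6, -0.9], [-0.0, -0.5], [1.4, -0.8], [-1.2, 2.1], [-0.5, -1.1], [1.0, 1.2], [0.1, 0.8], [0.1, -0.5]]
[0.5412 0.1314 0.1624]
[[-0.2, 0.3], [0.7, -0.1], [0.7, 0.2], [-0.7, 0.7], [-1.0, 0.0], [0.9, -0.6], [1.1, 0.6], [-0.3, -1.6], [0.3, -1.1], [1.2, -1.3], [-1.5, 1.5], [-0.2, -1.8], [0.7, 0.4], [-0.1, 0.2], [0.2, -1.2]]
[0.48395243 0.12202582 0.1       ]
roll -0.4921 shift [-214.  -486.2  122.2] now [0.1942 0.5674 0.2216] yaw -0.3298 j6 -0.06
[0.48691297 0.12251076 0.054     ]
roll -0.4921 shift [-217.1 -486.1  168.2] now [0.1942 0.5674 0.2216] yaw -0.3298 j6 -0.06
```

Request:
carry_out:
  rows:
    - [[0, 0, 0, -0.123], [0, 0, 0, -0.123], [0, 0, 0, -0.123], [0, 0, 0, -0.123], [-15, -35, 0, 0], [-15, -35, 0, 0], [-15, -35, 0, 0], [-15, -35, 0, 0]]
  fingers: 0

```text
time: 0.77
eef_pos: [0.2764, 0.4377, 0.2219]
orientation: [0.256, -3.13, 0.002]
wrist_force: [1.0, -0.4, 0.5]
gripper_width: 0.038
gripper_force: 0.0
```

Request:
carry_out:
  rows:
    - [[-15, -35, 0, 0], [-15, -35, 0, 0], [-15, -35, 0, 0], [-15, -35, 0, 0], [-15, -35, 0, 0], [-15, -35, 0, 0], [-15, -35, 0, 0], [-15, -35, 0, 0]]

```text
time: 1.43
eef_pos: [0.4402, 0.1805, 0.2223]
orientation: [0.255, -3.131, 0.0]
wrist_force: [0.5, 0.6, -0.4]
gripper_width: 0.0003
gripper_force: 0.0
```

Request:
carry_out:
  rows:
    - [[-15, -35, 0, 0], [-15, -31, 0, 0], [0, 0, 30, 0], [0, 0, 30, 0], [0, 0, 30, 0], [0, 0, 15, 0], [0, 0, 0, 0], [0, 0, 0, 0]]

```text
time: 2.1
eef_pos: [0.4794, 0.1218, 0.1168]
orientation: [0.254, -3.129, 0.0]
wrist_force: [-0.1, -1.1, 0.9]
gripper_width: 0.0006
gripper_force: 0.0
```

```bash
python3 - <<'E'
from h import *
todo(c2w([-.058,0,.056]),CP[2]); print(state()[0]["wrist_force"],state()[0]["time"])
c=camera("side"); save("s1.png",c["color"],(225,120,385,240),5)
E
```

```text
roll -0.0002 shift [-4.7 -0.5 60.8] now [0.4794 0.1218 0.1168] yaw 0.1621 j6 -1.55
[-0.09701279 -1.05696114  0.87063072] 2.1
```

View pics/s1.png

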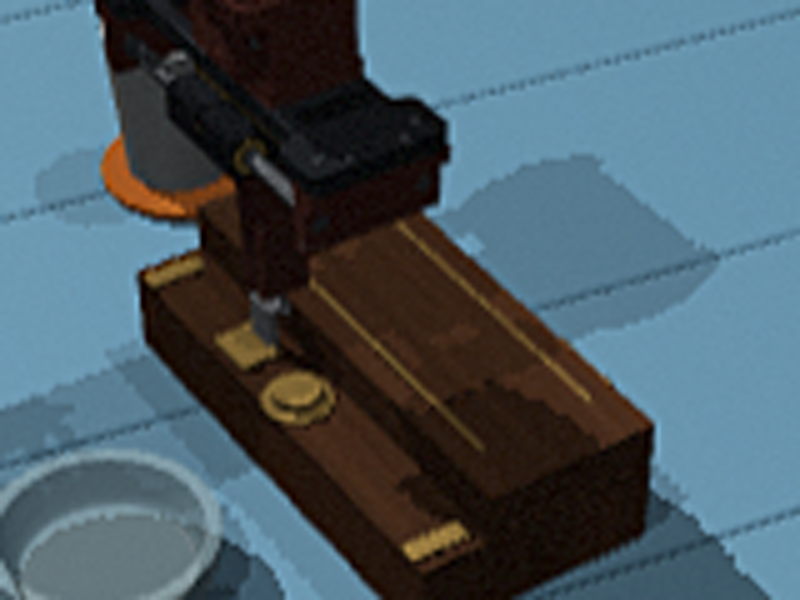

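The closed fingers hang just above the button, which is at crop pixel (298,392). I'll descend and press.

Request:
carry_out:
  rows:
    - [[-3, -0.5, 20, 0], [0, 0, 20, 0], [0, 0, 14, 0], [0, 0, 4, 0], [0, 0, 3, 0], [0, 0, 3, 0], [0, 0, 3, 0], [0, 0, 2, 0]]

```text
time: 2.82
eef_pos: [0.4842, 0.1222, 0.0501]
orientation: [-0.254, 3.128, 0.001]
wrist_force: [1.0, 1.2, 1.2]
gripper_width: 0.0003
gripper_force: 1.0
```

Request:
carry_out:
  rows:
    - [[0, 0, 1, 0], [0, 0, 0, 0], [0, 0, 0, 0], [0, 0, 0, 0]]

```text
time: 3.15
eef_pos: [0.4836, 0.1221, 0.0484]
orientation: [-0.254, 3.13, 0.0]
wrist_force: [1.8, 0.2, 3.3]
gripper_width: 0.0006
gripper_force: 1.9
```

```bash
python3 - <<'E'
from h import *
c=camera("side"); save("s2.png",c["color"],(225,100,385,240),4)
E
```

```text
(no output)
```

View pics/s2.png

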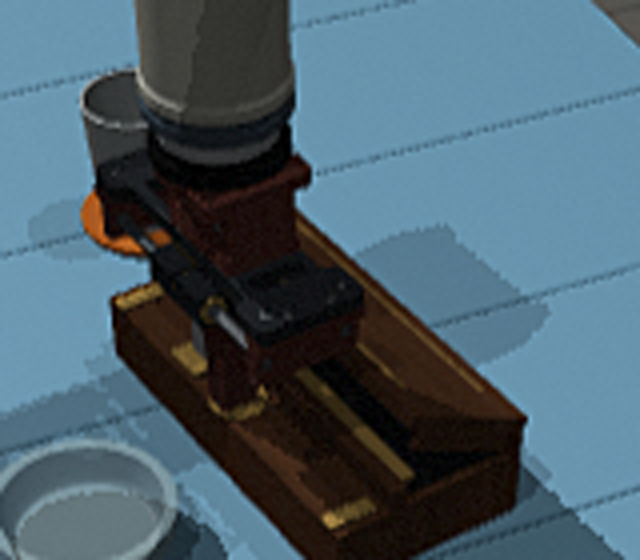

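The lid popped to about 0.5 rad. I'll raise the fingers beside its front edge, then push it back slowly.

Request:
carry_out:
  rows:
    - [[1, 0, -10, 0], [0, 0, -15, 0], [0, 0, -15, 0], [0, 0, -15, 0], [-6, 0, 0, 0], [-6, 0, 0, 0], [-6, 0, 0, 0], [0, 0, 0, 0]]

```text
time: 3.87
eef_pos: [0.5001, 0.1247, 0.101]
orientation: [0.254, -3.129, 0.0]
wrist_force: [0.1, 0.3, 0.0]
gripper_width: 0.0007
gripper_force: 0.0
```

Request:
carry_out:
  rows:
    - [[-3, 0, 0, 0], [-3, 0, 0, 0], [-2, 0, 0, 0], [-2, 0, 0, 0], [-2, 0, 0, 0], [-2, 0, 0, 0], [-2, 0, 0, 0], [-2, 0, 0, 0]]

```text
time: 4.53
eef_pos: [0.5142, 0.1271, 0.1038]
orientation: [0.254, -3.123, 0.001]
wrist_force: [-24.3, -5.0, 18.5]
gripper_width: 0.0004
gripper_force: 12.4
```

Request:
carry_out:
  rows:
    - [[-2, 0, 0, 0], [-2, 0, 0, 0], [-2, 0, 0, 0], [-2, 0, 0, 0], [-2, 0, 0, 0], [-2, 0, 0, 0], [-2, 0, 0, 0], [-2, 0, 0, 0]]

```text
time: 5.2
eef_pos: [0.5338, 0.1303, 0.1032]
orientation: [-0.254, 3.13, 0.0]
wrist_force: [0.5, -0.6, 0.1]
gripper_width: 0.0008
gripper_force: 0.1
```

```bash
python3 - <<'E'
from h import *
c=camera("side"); save("s3.png",c["color"],(225,100,385,240),4)
todo(c2w([.054,0,.1]),CP[2])
E
```

```text
roll -0.0001 shift [-61.3  -0.1   2.6] now [0.534  0.1303 0.1025] yaw 0.1622 j6 -1.56
```

View pics/s3.png

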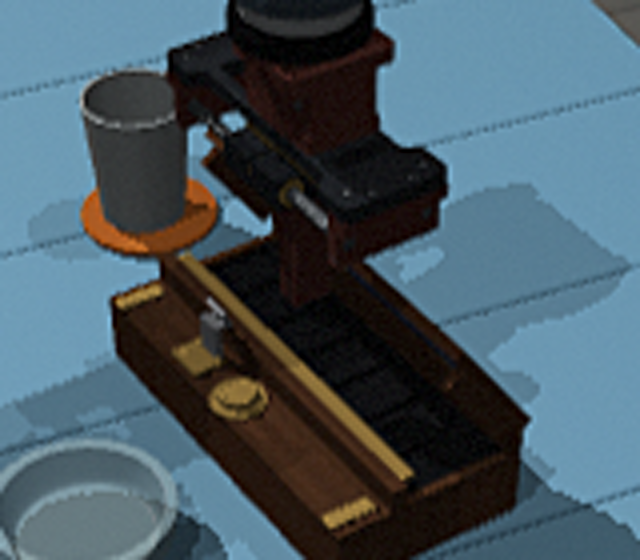

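```bash
python3 - <<'E'
from h import *
c=camera("side"); t=camera("top")
a=cv2.resize(c["color"][90:260,225:395],(480,480),interpolation=cv2.INTER_CUBIC)
b=cv2.resize(t["color"][180:280,200:320],(576,480),interpolation=cv2.INTER_CUBIC)
im=np.hstack([a,b])[:, :]; im=cv2.resize(im,(800,364)); im=np.clip(im.astype(float)*1.6,0,255).astype(np.uint8); save("m4.png",im)
E
```

```text
(no output)
```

View pics/m4.png

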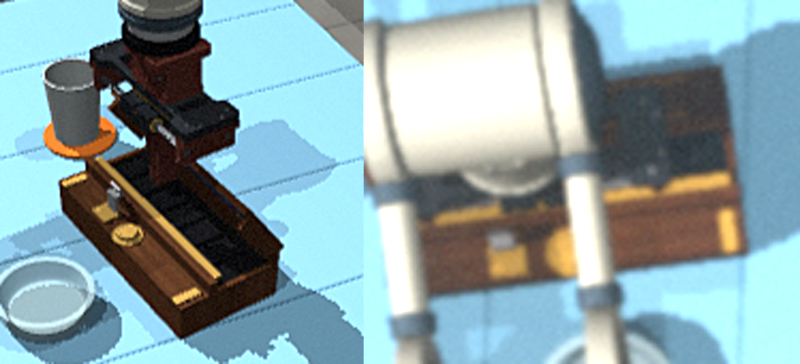

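```bash
python3 - <<'E'
from h import *
c=camera("side");t=camera("top")
for th in(.3,.6,.9,1.2,1.5,1.8):
    o=[]
    for y in(.127,-.127):
        for r in (.09,):
            p=c2w([.056-r*np.cos(th)+.008*np.sin(th),y,.0625+r*np.sin(th)+.008*np.cos(th)])
            o+=[(((w2pix(c,p)-[225,90])*480/170)*.758).round().tolist(), ((w2pix(t,p)-[200,180])*4.8*.758+[364,0]).round().tolist()]
    print(th,o)
E
```

```text
0.3 [[87.0, 130.0], [379.0, 232.0], [217.0, 255.0], [738.0, 182.0]]
0.6 [[97.0, 109.0], [370.0, 208.0], [229.0, 232.0], [734.0, 158.0]]
0.9 [[111.0, 89.0], [361.0, 176.0], [246.0, 210.0], [729.0, 125.0]]
1.2 [[129.0, 74.0], [354.0, 139.0], [266.0, 193.0], [724.0, 87.0]]
1.5 [[149.0, 64.0], [348.0, 99.0], [288.0, 180.0], [718.0, 48.0]]
1.8 [[169.0, 60.0], [345.0, 62.0], [309.0, 175.0], [714.0, 11.0]]
```

Request:
carry_out:
  rows:
    - [[-2, 0, 0, 0], [-2, 0, 0, 0], [-2, 0, 0, 0], [-2, 0, 0, 0], [-2, 0, 0, 0], [-2, 0, 0, 0], [-2, 0, 0, 0], [-2, 0, 0, 0]]

```text
time: 6.12
eef_pos: [0.5494, 0.1328, 0.1026]
orientation: [-0.255, 3.131, 0.0]
wrist_force: [-0.2, -0.6, 0.2]
gripper_width: 0.0003
gripper_force: 0.1
```

Request:
carry_out:
  rows:
    - [[-2, 0, 0, 0], [-2, 0, 0, 0], [-2, 0, 0, 0], [-2, 0, 0, 0], [-2, 0, 0, 0], [-2, 0, 0, 0], [-2, 0, 0, 0], [-2, 0, 0, 0]]

```text
time: 6.78
eef_pos: [0.5652, 0.1354, 0.1026]
orientation: [0.255, -3.131, 0.0]
wrist_force: [0.0, 0.3, 0.1]
gripper_width: 0.0006
gripper_force: 0.1
```

Request:
carry_out:
  rows:
    - [[-1.5, 0, 0, 0], [-1.5, 0, 0, 0], [-1.5, 0, 0, 0], [-1.5, 0, 0, 0], [-1.5, 0, 0, 0], [-1.5, 0, 0, 0], [-1, 0, 0, 0], [0, 0, 0, 0]]

```text
time: 7.45
eef_pos: [0.5751, 0.137, 0.1026]
orientation: [-0.254, 3.131, -0.0]
wrist_force: [-0.0, 0.1, 0.4]
gripper_width: 0.0006
gripper_force: 0.0
```

```bash
python3 - <<'E'
from h import *
c=camera("side"); save("s5.png",c["color"],(225,80,385,220),4)
todo(c2w([.054,0,.1]),CP[2])
E
```

```text
roll -0.0002 shift [-19.8  -0.    2.6] now [0.575  0.137  0.1026] yaw 0.1622 j6 -1.56
```

View pics/s5.png

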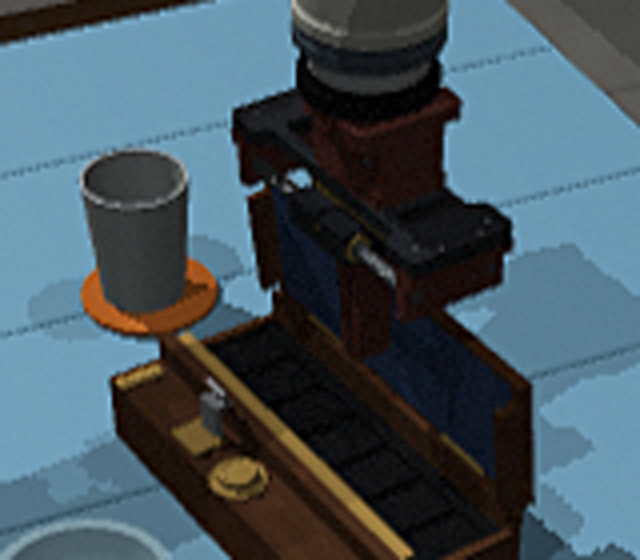

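The lid stands almost upright with its blue lining showing, and its right corner is at crop pixel (528,385). I'll keep pushing gently.

Request:
carry_out:
  rows:
    - [[-1.5, 0, 0, 0], [-1.5, 0, 0, 0], [-1.5, 0, 0, 0], [-1.5, 0, 0, 0], [-1.5, 0, 0, 0], [-1.5, 0, 0, 0], [-1.5, 0, 0, 0], [-1.5, 0, 0, 0]]

```text
time: 8.17
eef_pos: [0.5868, 0.139, 0.1026]
orientation: [0.255, -3.131, -0.0]
wrist_force: [-0.4, -0.2, 0.2]
gripper_width: 0.0005
gripper_force: 0.2
```

Request:
carry_out:
  rows:
    - [[-1, 0, 0, 0], [-1, 0, 0, 0], [-1, 0, 0, 0], [-1, 0, 0, 0], [-1, 0, 0, 0], [-1, 0, 0, 0], [-1, 0, 0, 0], [0, 0, 0, 0]]

```text
time: 8.83
eef_pos: [0.5938, 0.1401, 0.1026]
orientation: [-0.254, 3.131, 0.0]
wrist_force: [-0.1, -0.3, 0.2]
gripper_width: 0.0009
gripper_force: 0.0
```

Request:
carry_out:
  rows:
    - [[-1, 0, 0, 0], [-1, 0, 0, 0], [-1, 0, 0, 0], [-1, 0, 0, 0], [0, 0, 0, 0]]

```text
time: 9.25
eef_pos: [0.5949, 0.1403, 0.1025]
orientation: [0.254, -3.124, 0.001]
wrist_force: [-12.5, -2.0, 6.4]
gripper_width: 0.0005
gripper_force: 6.7
```

```bash
python3 - <<'E'
from h import *
c=camera("side"); save("s6.png",c["color"],(235,80,395,220),4)
todo(c2w([.054,0,.1]),CP[2])
for th in(1.2,1.4,1.6,1.8):
    for n in(0,.008):
        p=c2w([.056-.09*np.cos(th)+n*np.sin(th),-.127,.0625+.09*np.sin(th)+n*np.cos(th)]); print(th,n,((w2pix(c,p)-[235,80])*4).round())
E
```

```text
roll -0.0 shift [ 0.4 -0.1  2.5] now [0.5948 0.1403 0.1025] yaw 0.1623 j6 -1.56
1.2 0 [446. 409.]
1.2 0.008 [458. 400.]
1.4 0 [473. 390.]
1.4 0.008 [485. 383.]
1.6 0 [500. 377.]
1.6 0.008 [512. 372.]
1.8 0 [526. 369.]
1.8 0.008 [537. 366.]
```

View pics/s6.png

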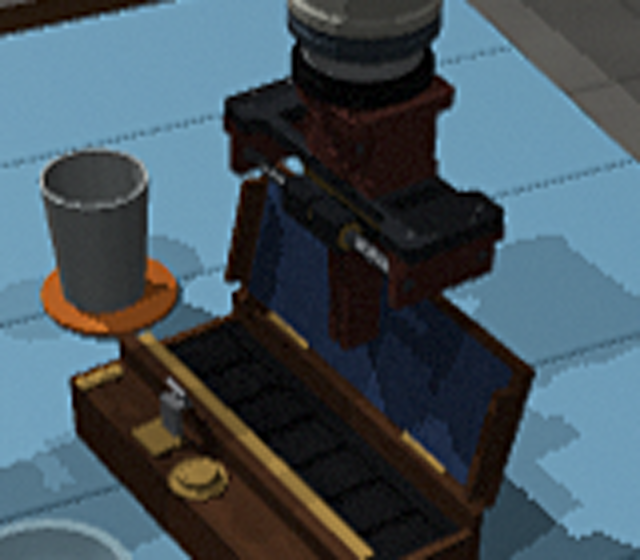

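The lid is back at its stop, with its corner at crop pixel (530,372). I'll back off and touch the case's right side wall to calibrate y.

Request:
carry_out:
  rows:
    - [[5, 0, 0, 0], [15, 0, 0, 0], [25, 0, 0, 0], [30, 0, -20, 0], [0, -30, -20, 0], [0, -30, -5, 0], [0, -30, 0, 0], [0, -30, 0, 0]]

```text
time: 9.97
eef_pos: [0.5436, 0.0091, 0.1491]
orientation: [-0.256, 3.128, -0.001]
wrist_force: [0.7, 0.2, 0.3]
gripper_width: 0.0007
gripper_force: 0.0
```

Request:
carry_out:
  rows:
    - [[0, -31, 0, 0], [0, 0, 30, 0], [0, 0, 35, 0], [0, 0, 35, 0], [0, 0, 13, 0], [0, 0, 0, 0], [0, 0, 0, 0], [0, 0, 0, 0]]

```text
time: 10.63
eef_pos: [0.5495, -0.0204, 0.0374]
orientation: [-0.255, 3.127, -0.001]
wrist_force: [0.6, 0.0, -0.3]
gripper_width: 0.0005
gripper_force: 0.0
```

Request:
carry_out:
  rows:
    - [[0, 2, 0, 0], [0, 2, 0, 0], [0, 2, 0, 0], [0, 1, 0, 0], [0, 1, 0, 0], [0, 0, 0, 0], [0, 0, 0, 0]]

```text
time: 11.22
eef_pos: [0.5466, -0.0125, 0.0347]
orientation: [0.255, -3.131, 0.0]
wrist_force: [0.1, 0.5, -0.1]
gripper_width: 0.0005
gripper_force: 0.0
```

Request:
carry_out:
  rows:
    - [[0, 1, 0, 0], [0, 0, 0, 0], [0, 0, 0, 0]]

```text
time: 11.47
eef_pos: [0.5464, -0.0116, 0.0345]
orientation: [0.254, -3.131, -0.0]
wrist_force: [0.1, 1.1, 0.4]
gripper_width: 0.0005
gripper_force: 0.0
```

Request:
carry_out:
  rows:
    - [[0, 1, 0, 0], [0, 0, 0, 0], [0, 0, 0, 0]]

```text
time: 11.72
eef_pos: [0.5463, -0.0106, 0.0346]
orientation: [0.255, -3.131, 0.0]
wrist_force: [0.3, 0.8, 0.2]
gripper_width: 0.0003
gripper_force: 0.0
```

```bash
cat >> h.py <<'E'
def tiles(n,c,zz=.012,box=None):
    im=c["color"].astype(int); r,g,b=im[:,:,0],im[:,:,1],im[:,:,2]
    m=((r>b+5)&(r>110)&(g>.78*r)).astype(np.uint8)
    m=cv2.morphologyEx(m,cv2.MORPH_CLOSE,np.ones((3,3)))
    k,l,st,ce=cv2.connectedComponentsWithStats(m); out=[]
    for i in range(1,k):
        if not 120<st[i][4]<700: continue
        cnt,_=cv2.findContours((l==i).astype(np.uint8),0,1)
        P=np.array([pix2w(c,*p[0],zz)[:2] for p in cnt[0]],np.float32)
        (q,wh,a)=cv2.minAreaRect(P*1000)
        if not(18<min(wh)<36 and 44<max(wh)<66): continue
        if wh[0]<wh[1]: a+=90
        a=(a+90)%180-90
        out.append([*pix2w(c,*ce[i],.010)[:2].round(4),round(a,1),*np.round(wh),ce[i].round(1).tolist()])
    return out
def case_now():
    o,p,M=state(); x,y,a=CP; d=p-np.array([x,y,0]); c,s=np.cos(a),np.sin(a)
    return np.array([c*d[0]+s*d[1],-s*d[0]+c*d[1],p[2]])
E
python3 - <<'E'
from h import *
print(case_now(), state()[0]["wrist_force"])
for n in("top","side"):
    for t in tiles(n,camera(n)): print(n,t)
E
```

```text
[-0.0178986  -0.14091672  0.03460555] [0.25074248 0.7935707  0.22251963]
top [np.float64(0.6008), np.float64(-0.2674), 0.6, np.float64(52.0), np.float64(27.0), [404.8, 212.2]]
top [np.float64(0.5069), np.float64(-0.3437), 4.7, np.float64(54.0), np.float64(26.0), [433.2, 247.7]]
top [np.float64(0.502), np.float64(-0.4103), -5.1, np.float64(25.0), np.float64(54.0), [458.3, 250.1]]
top [np.float64(0.4309), np.float64(-0.2492), -10.5, np.float64(25.0), np.float64(53.0), [397.3, 275.2]]
top [np.float64(0.1454), np.float64(-0.7627), 88.1, np.float64(49.0), np.float64(28.0), [595.1, 390.5]]
top [np.float64(0.0417), np.float64(-0.0818), 28.6, np.float64(64.0), np.float64(20.0), [330.9, 423.6]]
side [np.float64(0.5971), np.float64(-0.2702), 3.8, np.float64(62.0), np.float64(29.0), [414.8, 317.9]]
side [np.float64(0.4271), np.float64(-0.2514), -9.9, np.float64(26.0), np.float64(57.0), [332.9, 341.9]]
side [np.float64(0.5037), np.float64(-0.3469), 2.2, np.float64(57.0), np.float64(27.0), [394.6, 368.1]]
side [np.float64(0.5006), np.float64(-0.4132), -4.3, np.float64(27.0), np.float64(54.0), [413.5, 400.3]]
```

Request:
carry_out:
  rows:
    - [[0, 1, 0, 0], [0, 0, 0, 0], [0, 0, 0, 0]]

```text
time: 12.07
eef_pos: [0.5462, -0.0095, 0.0346]
orientation: [0.255, -3.131, 0.0]
wrist_force: [-0.4, -0.7, -0.6]
gripper_width: 0.0002
gripper_force: 0.0
```

Request:
carry_out:
  rows:
    - [[0, 1, 0, 0], [0, 0, 0, 0], [0, 0, 0, 0]]

```text
time: 12.32
eef_pos: [0.546, -0.0086, 0.0346]
orientation: [0.255, -3.131, 0.0]
wrist_force: [0.7, -0.5, 0.6]
gripper_width: 0.0003
gripper_force: 0.0
```

Request:
carry_out:
  rows:
    - [[0, 1, 0, 0], [0, 0, 0, 0], [0, 0, 0, 0]]

```text
time: 12.57
eef_pos: [0.5458, -0.0075, 0.0346]
orientation: [0.255, -3.131, -0.0]
wrist_force: [-1.0, 0.1, -0.2]
gripper_width: 0.0007
gripper_force: 0.0
```

```bash
python3 - <<'E'
from h import *
print(case_now(), state()[0]["wrist_force"])
E
```

```text
[-0.01788701 -0.13786997  0.0346208 ] [-0.9510335   0.11653695 -0.16439784]
```

Request:
carry_out:
  rows:
    - [[0, 1, 0, 0], [0, 0, 0, 0], [0, 0, 0, 0]]

```text
time: 12.82
eef_pos: [0.5457, -0.0066, 0.0346]
orientation: [0.255, -3.131, -0.0]
wrist_force: [-0.7, -1.5, -0.6]
gripper_width: 0.0002
gripper_force: 0.0
```

Request:
carry_out:
  rows:
    - [[0, 1, 0, 0], [0, 0, 0, 0], [0, 0, 0, 0]]

```text
time: 13.07
eef_pos: [0.5456, -0.0062, 0.0347]
orientation: [-0.254, 3.131, -0.002]
wrist_force: [0.5, -3.2, -0.8]
gripper_width: 0.0005
gripper_force: 1.7
```

Request:
carry_out:
  rows:
    - [[0, 1, 0, 0], [0, 0, 0, 0], [0, 0, 0, 0]]

```text
time: 13.32
eef_pos: [0.5456, -0.0062, 0.0347]
orientation: [-0.253, 3.131, -0.004]
wrist_force: [1.9, -6.2, -1.2]
gripper_width: 0.0001
gripper_force: 3.5
```

Request:
carry_out:
  rows:
    - [[0, 1, 0, 0], [0, 0, 0, 0], [0, 0, 0, 0]]

```text
time: 13.57
eef_pos: [0.5456, -0.0062, 0.0347]
orientation: [-0.252, 3.131, -0.007]
wrist_force: [1.8, -10.3, -1.5]
gripper_width: 0.0005
gripper_force: 5.1
```

Request:
carry_out:
  rows:
    - [[0, -9, 0, 0], [0, 0, -35, 0], [0, 0, -35, 0], [0, 0, -30, 0], [9, 35, 0, 0], [9, 35, 0, 0], [9, 35, 0, 0], [0, 35, 0, 0]]

```text
time: 14.23
eef_pos: [0.496, 0.1226, 0.1352]
orientation: [-0.254, 3.131, 0.002]
wrist_force: [0.8, 0.6, 0.2]
gripper_width: 0.0005
gripper_force: 0.0
```

Request:
carry_out:
  rows:
    - [[0, 35, 0, 0], [0, 35, 0, 0], [0, 17, 0, 0], [0, 0, 0, 0], [0, 0, 33, 0], [0, 0, 33, 0], [0, 0, 2, 0], [0, 0, 0, 0]]

```text
time: 14.9
eef_pos: [0.4819, 0.2059, 0.0646]
orientation: [0.253, -3.126, 0.002]
wrist_force: [-0.8, 0.3, -0.0]
gripper_width: 0.0005
gripper_force: 0.0
```

```bash
python3 - <<'E'
from h import *
print(case_now(), state()[0]["wrist_force"])
E
```

```text
[-0.04648298  0.08312487  0.06456241] [-0.81899462  0.27220211 -0.0037015 ]
```

Request:
carry_out:
  rows:
    - [[0, -3, 0, 0], [0, -3, 0, 0], [0, -3, 0, 0], [0, -3, 0, 0], [0, -2, 0, 0], [0, 0, 0, 0], [0, 0, 0, 0]]

```text
time: 15.48
eef_pos: [0.4858, 0.1932, 0.067]
orientation: [-0.254, 3.131, 0.0]
wrist_force: [0.6, 0.3, 0.2]
gripper_width: 0.0004
gripper_force: 0.0
```

Request:
carry_out:
  rows:
    - [[0, -1, 0, 0], [0, 0, 0, 0], [0, 0, 0, 0]]

```text
time: 15.73
eef_pos: [0.4857, 0.1924, 0.0666]
orientation: [0.255, -3.131, -0.0]
wrist_force: [0.2, -0.3, -1.1]
gripper_width: 0.0002
gripper_force: 0.0
```

Request:
carry_out:
  rows:
    - [[0, -1, 0, 0], [0, 0, 0, 0], [0, 0, 0, 0]]

```text
time: 15.98
eef_pos: [0.4859, 0.1913, 0.0666]
orientation: [0.255, -3.131, 0.0]
wrist_force: [0.2, 0.3, 0.4]
gripper_width: 0.0004
gripper_force: 0.0
```

Request:
carry_out:
  rows:
    - [[0, -1, 0, 0], [0, 0, 0, 0], [0, 0, 0, 0]]

```text
time: 16.23
eef_pos: [0.4861, 0.1903, 0.0666]
orientation: [0.254, -3.131, 0.0]
wrist_force: [0.6, -0.3, 0.5]
gripper_width: 0.0004
gripper_force: 0.0
```

Request:
carry_out:
  rows:
    - [[0, -1, 0, 0], [0, 0, 0, 0], [0, 0, 0, 0]]

```text
time: 16.48
eef_pos: [0.4863, 0.1893, 0.0667]
orientation: [-0.254, 3.131, -0.0]
wrist_force: [0.7, 0.7, -0.0]
gripper_width: 0.0002
gripper_force: 0.0
```

Request:
carry_out:
  rows:
    - [[0, -1, 0, 0], [0, 0, 0, 0], [0, 0, 0, 0]]

```text
time: 16.73
eef_pos: [0.4864, 0.1883, 0.0666]
orientation: [0.254, -3.131, 0.0]
wrist_force: [0.1, 0.1, 0.5]
gripper_width: 0.0
gripper_force: 0.0
```

```bash
python3 - <<'E'
from h import *
print(case_now(), state()[0]["wrist_force"])
E
```

```text
[-0.04484008  0.06500787  0.06663725] [0.11191876 0.12495191 0.46901236]
```

Request:
carry_out:
  rows:
    - [[0, -1, 0, 0], [0, 0, 0, 0], [0, 0, 0, 0]]

```text
time: 16.98
eef_pos: [0.4866, 0.1873, 0.0667]
orientation: [-0.254, 3.131, 0.0]
wrist_force: [-1.0, 1.0, 0.7]
gripper_width: 0.0005
gripper_force: 0.0
```

Request:
carry_out:
  rows:
    - [[0, -1, 0, 0], [0, 0, 0, 0], [0, 0, 0, 0]]

```text
time: 17.23
eef_pos: [0.4867, 0.1863, 0.0666]
orientation: [0.254, -3.131, 0.0]
wrist_force: [-0.6, -0.0, 0.2]
gripper_width: 0.0002
gripper_force: 0.0
```

Request:
carry_out:
  rows:
    - [[0, -1, 0, 0], [0, 0, 0, 0], [0, 0, 0, 0]]

```text
time: 17.48
eef_pos: [0.4869, 0.1854, 0.0666]
orientation: [0.254, -3.131, -0.0]
wrist_force: [-0.3, 0.9, -0.3]
gripper_width: 0.0005
gripper_force: 0.2
```

Request:
carry_out:
  rows:
    - [[0, -1, 0, 0], [0, 0, 0, 0], [0, 0, 0, 0]]

```text
time: 17.73
eef_pos: [0.4869, 0.1852, 0.0667]
orientation: [0.255, -3.131, -0.002]
wrist_force: [-0.9, 5.6, -0.9]
gripper_width: 0.0006
gripper_force: 2.7
```

```bash
python3 - <<'E'
from h import *
print(case_now(), state()[0]["wrist_force"])
E
```

```text
[-0.04488024  0.06190602  0.06665202] [-0.91593142  5.56671071 -0.91501457]
```

```bash
python3 - <<'E'
from h import *
CP[1]-=.0003; json.dump(CP,open("case.json","w"))
todo([.4290,-.2503,.15],np.radians(-10.3))
E
```

```text
roll 0.3425 shift [ -20.9 -438.7  -84. ] now [0.4869 0.1852 0.0667] yaw 0.1628 j6 -1.44
```

Request:
carry_out:
  rows:
    - [[0, 7, 0, 0], [0, 0, -28, 0], [0, 0, -28, 0], [0, 0, -28, 0], [0, 0, 0, 0.114], [0, 0, 0, 0.114], [0, 0, 0, 0.114], [-2, -37, 0, 0]]
  fingers: 44

```text
time: 18.4
eef_pos: [0.4814, 0.1577, 0.1504]
orientation: [0.288, 3.128, 0.002]
wrist_force: [0.4, -0.3, 0.1]
gripper_width: 0.0437
gripper_force: 0.0
```

Request:
carry_out:
  rows:
    - [[-2, -37, 0, 0], [-2, -37, 0, 0], [-2, -37, 0, 0], [-2, -37, 0, 0], [-2, -37, 0, 0], [-2, -37, 0, 0], [-2, -37, 0, 0], [-2, -37, 0, 0]]

```text
time: 19.07
eef_pos: [0.4433, -0.1416, 0.1509]
orientation: [0.283, 3.129, -0.002]
wrist_force: [0.8, -0.1, 0.6]
gripper_width: 0.0444
gripper_force: 0.0
```

Request:
carry_out:
  rows:
    - [[-2, -37, 0, 0], [-1, -37, 0, 0], [0, -37, 0, 0], [0, 0, 0, 0], [0, 0, 0, 0]]

```text
time: 19.48
eef_pos: [0.4264, -0.2509, 0.1503]
orientation: [-0.289, -3.127, 0.001]
wrist_force: [-0.9, 0.5, -0.1]
gripper_width: 0.0442
gripper_force: 0.0
```

```bash
python3 - <<'E'
from h import *
todo([.4290,-.2503,.006],np.radians(-10.3))
for n in("side","top"):
    for t in tiles(n,camera(n)): print(n,t)
E
```

```text
roll -0.0042 shift [ -2.7   1.1 144.3] now [ 0.4264 -0.2509  0.1503] yaw -0.184 j6 -1.99
side [np.float64(-0.1158), np.float64(0.1544), -43.9, np.float64(20.0), np.float64(65.0), [8.8, 283.3]]
side [np.float64(0.0724), np.float64(0.0524), -61.5, np.float64(28.0), np.float64(65.0), [111.3, 288.6]]
side [np.float64(0.5964), np.float64(-0.2704), 3.8, np.float64(61.0), np.float64(29.0), [414.6, 318.1]]
side [np.float64(0.4271), np.float64(-0.2514), -9.9, np.float64(26.0), np.float64(57.0), [332.9, 342.0]]
side [np.float64(0.5036), np.float64(-0.347), 2.2, np.float64(58.0), np.float64(27.0), [394.6, 368.1]]
side [np.float64(0.4992), np.float64(-0.413), -2.9, np.float64(28.0), np.float64(58.0), [412.8, 400.6]]
top [np.float64(0.6005), np.float64(-0.2679), -3.4, np.float64(25.0), np.float64(55.0), [405.0, 212.3]]
top [np.float64(0.1454), np.float64(-0.7626), 85.3, np.float64(49.0), np.float64(30.0), [595.1, 390.5]]
```

Request:
carry_out:
  rows:
    - [[-2.7, 1, 35, -0.004], [0, 0, 35, 0], [0, 0, 35, 0], [0, 0, 20, 0], [0, 0, 12, 0], [0, 0, 7, 0], [0, 0, 0, 0], [0, 0, 0, 0]]

```text
time: 20.25
eef_pos: [0.4309, -0.2487, 0.008]
orientation: [0.274, 3.128, -0.002]
wrist_force: [0.3, -0.8, 0.4]
gripper_width: 0.0436
gripper_force: 0.0
```

Request:
carry_out:
  rows:
    - [[0, 0, 0, 0], [0, 0, 0, 0], [0, 0, 0, 0], [0, 0, 0, 0]]
  fingers: 20

```text
time: 20.58
eef_pos: [0.4308, -0.2493, 0.0081]
orientation: [0.276, 3.127, -0.002]
wrist_force: [0.1, -0.3, 5.6]
gripper_width: 0.0277
gripper_force: 30.0
```

Request:
carry_out:
  rows:
    - [[0, 0, -10, 0], [0, 0, -30, 0], [0, 0, -35, 0], [0, 0, -35, 0], [0, 0, -34, 0], [0, 0, 0, 0]]

```text
time: 21.08
eef_pos: [0.4323, -0.2504, 0.1597]
orientation: [0.275, 3.118, -0.01]
wrist_force: [1.4, -0.1, 0.4]
gripper_width: 0.0274
gripper_force: 30.0
```

```bash
python3 - <<'E'
from h import *
todo(c2w([.016,-.105,.1]),CP[2])
c=camera("side"); save("s7.png",c["color"],(290,240,430,345),5)
E
```

```text
roll -0.3384 shift [-184.6  254.4   59.2] now [ 0.4323 -0.2504  0.1597] yaw -0.176 j6 -1.99
```

View pics/s7.png

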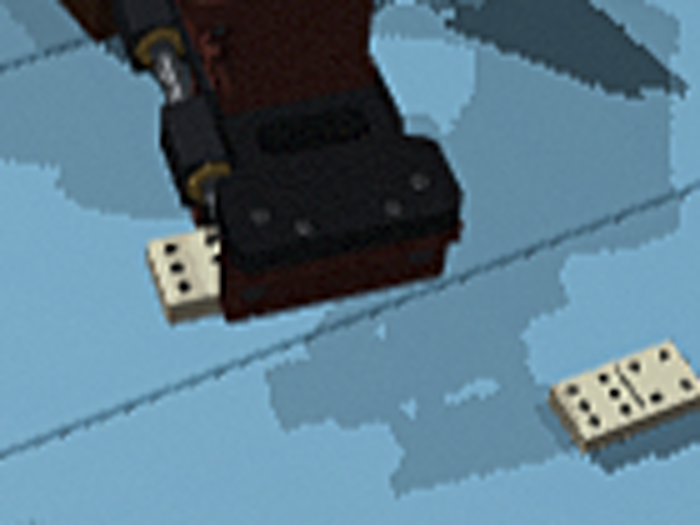

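The tile is gripped at 27.5 mm and held level. I'll carry it above pocket 0.

Request:
carry_out:
  rows:
    - [[0, 0, 0, -0.113], [0, 0, 0, -0.113], [0, 0, 0, -0.1125], [-23, 32, 0, 0], [-23, 32, 0, 0], [-23, 32, 0, 0], [-23, 32, 0, 0], [-23, 32, 0, 0]]

```text
time: 21.8
eef_pos: [0.5173, -0.0705, 0.1493]
orientation: [0.254, -3.129, -0.001]
wrist_force: [0.1, -0.9, 0.7]
gripper_width: 0.0274
gripper_force: 30.0
```

Request:
carry_out:
  rows:
    - [[-23, 32, 0, 0], [-23, 32, 0, 0], [-23, 30, 0, 0], [0, 0, 20, 0], [0, 0, 25, 0], [0, 0, 20, 0], [0, 0, 0, 0], [0, 0, 0, 0]]

```text
time: 22.47
eef_pos: [0.5689, 0.0317, 0.0834]
orientation: [0.255, -3.126, -0.001]
wrist_force: [-0.5, 0.4, -0.2]
gripper_width: 0.0275
gripper_force: 30.0
```

```bash
python3 - <<'E'
from h import *
todo(c2w([.0165,-.105,.056]),CP[2]); print(case_now(),state()[0]["gripper_width"])
c=camera("side"); save("s8.png",c["color"],(285,130,395,230),6)
E
```

```text
roll 0.0003 shift [-5.4 -2.4 27.4] now [0.5689 0.0317 0.0834] yaw 0.1627 j6 -1.74
[ 0.0112834  -0.10258625  0.08340435] 0.02745516797348903
```

View pics/s8.png

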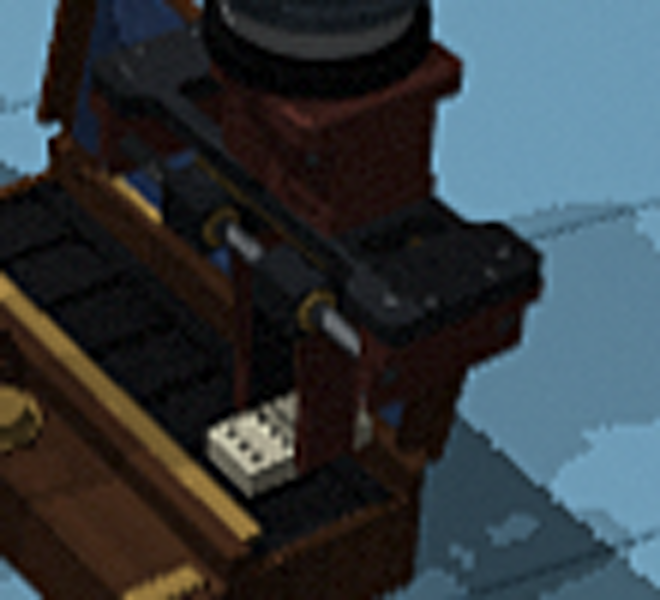

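The tile is held level over pocket 0, with its front top corners at crop pixels (208,432) and (256,468). I'll compute its offset in the grip.

```bash
python3 - <<'E'
from h import *
c=camera("side")
def w2c(p):
    x,y,a=CP;d=np.array(p[:2])-[x,y];return np.array([np.cos(a)*d[0]+np.sin(a)*d[1],-np.sin(a)*d[0]+np.cos(a)*d[1]])
for u,v in((208,432),(256,468)):
    print(w2c(pix2w(c,(u+.5)/6-.5+285,(v+.5)/6-.5+130,.0874)), case_now())
# gold lip check
for y in(-.1225,0): print((w2pix(c,c2w([-.015,y,.0615]))-[285,130])*6)
E
```

```text
[-0.02009769 -0.09018826] [ 0.01307265 -0.1031082   0.08672486]
[-0.01689611 -0.11603306] [ 0.01307265 -0.1031082   0.08672486]
[265.95552863 525.97052174]
[ 83.7367057 348.0254048]
```

Request:
carry_out:
  rows:
    - [[-3.4, -1.9, 10, 0], [0, 0, 10, 0], [0, 0, 7, 0], [0, 0, 2, 0], [0, 0, 0, 0], [0, 0, 0, 0], [0, 0, 0, 0]]

```text
time: 23.15
eef_pos: [0.5742, 0.0304, 0.0569]
orientation: [-0.255, 3.131, 0.0]
wrist_force: [-0.8, -0.2, -0.0]
gripper_width: 0.0272
gripper_force: 30.0
```

Request:
carry_out:
  rows:
    - [[0, 0, 1, 0], [0, 0, 1, 0], [0, 0, 0, 0], [0, 0, 0, 0]]

```text
time: 23.48
eef_pos: [0.5743, 0.0304, 0.055]
orientation: [-0.255, 3.131, -0.0]
wrist_force: [-0.4, 0.1, 1.4]
gripper_width: 0.0271
gripper_force: 30.0
```

Request:
carry_out:
  rows:
    - [[0, 0, 1, 0], [0, 0, 1, 0], [0, 0, 0, 0], [0, 0, 0, 0]]

```text
time: 23.82
eef_pos: [0.5742, 0.0304, 0.0545]
orientation: [-0.255, 3.13, -0.0]
wrist_force: [-4.8, 0.3, 9.9]
gripper_width: 0.0277
gripper_force: 30.0
```

```bash
python3 - <<'E'
from h import *
print(case_now(),get_obs()["wrist_force"],get_obs()["gripper_width"])
E
```

```text
[ 0.01628471 -0.10476107  0.05454864] [-4.8434103   0.29174331  9.94210666] 0.02766386292135195
```

Request:
carry_out:
  rows:
    - [[0, 0, 1, 0], [0, 0, 0.5, 0], [0, 0, 0, 0], [0, 0, 0, 0]]

```text
time: 24.15
eef_pos: [0.5743, 0.0303, 0.0537]
orientation: [-0.255, 3.13, -0.0]
wrist_force: [-6.5, 0.3, 12.6]
gripper_width: 0.0275
gripper_force: 30.0
```

Request:
carry_out:
  rows:
    - [[0, 0, 1, 0], [0, 0, 0.5, 0], [0, 0, 0, 0], [0, 0, 0, 0]]

```text
time: 24.48
eef_pos: [0.5745, 0.0304, 0.0523]
orientation: [-0.255, 3.129, -0.0]
wrist_force: [-5.8, -1.0, 13.0]
gripper_width: 0.0274
gripper_force: 30.0
```

Request:
carry_out:
  rows:
    - [[0, 0, -0.5, 0], [2, 0, 0, 0], [2, 0, 0, 0], [2, 0, 0, 0], [1, 0, 0, 0], [0, 0, 0, 0], [0, 0, 0, 0]]

```text
time: 25.07
eef_pos: [0.5673, 0.0292, 0.0503]
orientation: [-0.255, 3.131, -0.0]
wrist_force: [0.8, -0.8, 3.6]
gripper_width: 0.0274
gripper_force: 30.0
```

```bash
python3 - <<'E'
from h import *
print(case_now(),get_obs()["wrist_force"],get_obs()["gripper_width"])
E
```

```text
[ 0.00934387 -0.10478401  0.05028368] [ 0.83503892 -0.7869172   3.61419559] 0.027440541792140935
```

Request:
carry_out:
  rows:
    - [[1, 0, 0, 0], [1, 0, 0, 0], [0, 0, 0.5, 0], [0, 0, 0.5, 0], [0, 0, 0, 0], [0, 0, 0, 0]]

```text
time: 25.57
eef_pos: [0.5655, 0.0289, 0.05]
orientation: [-0.255, 3.13, -0.0]
wrist_force: [0.7, 0.5, 6.7]
gripper_width: 0.0275
gripper_force: 30.0
```

Request:
carry_out:
  rows:
    - [[0, 0, 0, 0], [0, 0, 0, 0], [0, 0, 0, 0]]
  fingers: 36

```text
time: 25.82
eef_pos: [0.5644, 0.0289, 0.048]
orientation: [0.255, -3.129, -0.0]
wrist_force: [-0.4, 0.0, 0.2]
gripper_width: 0.0358
gripper_force: 0.0
```

Request:
carry_out:
  rows:
    - [[0, 0, -5, 0], [0, 0, -15, 0], [0, 0, -20, 0], [0, 0, -20, 0], [0, 0, 0, 0], [0, 0, 0, 0]]

```text
time: 26.32
eef_pos: [0.5659, 0.0289, 0.1103]
orientation: [-0.255, 3.129, -0.0]
wrist_force: [-0.1, 0.2, -0.2]
gripper_width: 0.0357
gripper_force: 0.0
```

Request:
carry_out:
  rows:
    - [[-10, 0, 0, 0], [0, 0, 0, 0], [0, 0, 20, 0], [0, 0, 20, 0], [0, 0, 0, 0], [0, 0, 0, 0], [0, 0, 0, 0]]
  fingers: 0

```text
time: 26.9
eef_pos: [0.5749, 0.0305, 0.0693]
orientation: [0.255, -3.131, -0.0]
wrist_force: [-0.2, 0.3, 0.2]
gripper_width: 0.0003
gripper_force: 0.0
```

```bash
python3 - <<'E'
from h import *
print(case_now(),get_obs()["wrist_force"],get_obs()["gripper_width"])
E
```

```text
[ 0.01700393 -0.10471911  0.06930928] [-0.18907622  0.30951625  0.19754389] 0.00025363808820155943
```

Request:
carry_out:
  rows:
    - [[-6, 0, 5, 0], [0, 0, 5, 0], [0, 0, 1.5, 0], [0, 0, 1, 0], [0, 0, 1, 0], [0, 0, 1, 0], [0, 0, 1, 0], [0, 0, 0, 0]]

```text
time: 27.57
eef_pos: [0.5811, 0.0315, 0.0544]
orientation: [-0.255, 3.131, -0.0]
wrist_force: [-0.5, -0.3, 2.8]
gripper_width: 0.0009
gripper_force: 1.7
```

Request:
carry_out:
  rows:
    - [[0, 0, 0.5, 0], [0, 0, 0, 0], [0, 0, 0, 0]]

```text
time: 27.82
eef_pos: [0.5811, 0.0315, 0.0543]
orientation: [-0.255, 3.13, -0.0]
wrist_force: [-3.0, -0.8, 6.0]
gripper_width: 0.0001
gripper_force: 2.9
```

```bash
python3 - <<'E'
from h import *
print(case_now(),get_obs()["wrist_force"])
E
```

```text
[ 0.02332347 -0.10474396  0.05432988] [-2.96822137 -0.83514397  5.95065163]
```

Request:
carry_out:
  rows:
    - [[0, 0, -10, 0], [0, 0, -30, 0], [0, 0, -30, 0], [0, 0, -26, 0], [0, 0, 0, 0], [0, 0, 0, 0]]
  fingers: 44

```text
time: 28.32
eef_pos: [0.5822, 0.0315, 0.1518]
orientation: [-0.255, 3.126, -0.001]
wrist_force: [0.2, -0.1, -0.9]
gripper_width: 0.0369
gripper_force: 0.0
```

```bash
cat >> h.py <<'E'
def found():
    S=tiles("side",camera("side"));T=tiles("top",camera("top"))
    for s in S:
        for t in T:
            if np.hypot(s[0]-t[0],s[1]-t[1])<.012: print("both",np.round([(s[0]+t[0])/2,(s[1]+t[1])/2],4),s[2],t[2],"diff",np.round([s[0]-t[0],s[1]-t[1]],4)); break
        else: print("side only",s)
    return S,T
E
python3 - <<'E'
from h import *
found()
todo([.599,-.2688,.15],0.02)
E
```

```text
both [ 0.5989 -0.2694] 3.8 -3.1 diff [-0.0036 -0.0025]
both [ 0.5055 -0.3455] 2.3 1.4 diff [-0.0034 -0.0027]
both [ 0.5012 -0.4116] -4.7 -5.6 diff [-0.0033 -0.0032]
roll 0.1427 shift [ -12.3 -300.6   -1.8] now [0.5807 0.0315 0.1482] yaw 0.1627 j6 -1.74
```

Request:
carry_out:
  rows:
    - [[0, 0, 0, 0.0714], [0, 0, 0, 0.0714], [-2, -37.5, 0, 0], [-2, -37.5, 0, 0], [-2, -37.5, 0, 0], [-2, -37.5, 0, 0], [-2, -37.5, 0, 0], [-2, -37.5, 0, 0]]

```text
time: 29.08
eef_pos: [0.5965, -0.1947, 0.1468]
orientation: [0.031, -3.138, -0.002]
wrist_force: [0.6, 0.1, -0.1]
gripper_width: 0.0441
gripper_force: 0.0
```

Request:
carry_out:
  rows:
    - [[0, -37.5, 0, 0], [0, -37.5, 0, 0], [0, 0, 20, 0], [0, 0, 20, 0], [0, 0, 20, 0], [0, 0, 20, 0], [0, 0, 0, 0], [0, 0, 0, 0]]

```text
time: 29.75
eef_pos: [0.5973, -0.2674, 0.0659]
orientation: [0.031, -3.136, -0.004]
wrist_force: [1.0, 0.2, 1.1]
gripper_width: 0.044
gripper_force: 0.0
```

```bash
python3 - <<'E'
from h import *
camera("side")
todo([.599,-.2692,.0065],0.01)
found()
E
```

```text
roll 0.01 shift [-0.7 -1.4 61.7] now [ 0.5984 -0.2679  0.0683] yaw 0.02 j6 -2.06
side only [np.float64(0.0658), np.float64(0.0629), -51.4, np.float64(26.0), np.float64(44.0), [107.1, 286.0]]
side only [np.float64(0.595), np.float64(-0.2707), 3.8, np.float64(62.0), np.float64(29.0), [414.0, 318.5]]
side only [np.float64(0.5036), np.float64(-0.3469), 2.2, np.float64(58.0), np.float64(27.0), [394.6, 368.1]]
both [ 0.5012 -0.4115] -4.3 -4.7 diff [-0.0021 -0.003 ]
```

Request:
carry_out:
  rows:
    - [[-0.7, -1.3, 20, 0.01], [0, 0, 20, 0], [0, 0, 15, 0], [0, 0, 6, 0], [0, 0, 0, 0], [0, 0, 0, 0], [0, 0, 0, 0]]

```text
time: 30.48
eef_pos: [0.6008, -0.27, 0.0103]
orientation: [-0.016, 3.139, -0.002]
wrist_force: [0.5, 0.8, 0.6]
gripper_width: 0.044
gripper_force: 0.0
```

Request:
carry_out:
  rows:
    - [[0, 0, 0, 0], [0, 0, 0, 0], [0, 0, 0, 0], [0, 0, 0, 0]]
  fingers: 20

```text
time: 30.82
eef_pos: [0.6001, -0.2697, 0.0092]
orientation: [-0.016, 3.14, -0.001]
wrist_force: [-1.0, 0.1, 2.4]
gripper_width: 0.0271
gripper_force: 29.9
```

Request:
carry_out:
  rows:
    - [[0, 0, -10, 0], [0, 0, -30, 0], [0, 0, -35, 0], [0, 0, -35, 0], [0, 0, -30, 0], [0, 0, 0, 0], [0, 0, 0, 0]]

```text
time: 31.4
eef_pos: [0.6008, -0.2701, 0.152]
orientation: [-0.016, 3.136, -0.004]
wrist_force: [-0.4, 0.1, -1.3]
gripper_width: 0.0274
gripper_force: 29.9
```

```bash
python3 - <<'E'
from h import *
camera("side")
todo(c2w([.0165,-.035,.08]),CP[2])
E
```

```text
roll -0.1525 shift [-23.3 370.   68.7] now [ 0.5999 -0.2696  0.149 ] yaw 0.0099 j6 -2.05
```

Request:
carry_out:
  rows:
    - [[0, 0, 35, 0], [0, 0, 35, 0], [0, 0, 35, 0], [0, 0, 20, 0], [0, 0, 10, 0], [0, 0, 4, 0], [0, 0, 0, 0], [0, 0, 0, 0]]

```text
time: 32.12
eef_pos: [0.5991, -0.2692, 0.0081]
orientation: [0.016, -3.14, -0.001]
wrist_force: [0.0, 0.9, 0.3]
gripper_width: 0.0278
gripper_force: 29.9
```

Request:
carry_out:
  rows:
    - [[0, 0, 0, 0], [0, 0, 0, 0], [0, 0, 0, 0], [0, 0, 3, 0], [0, 0, 0, 0], [0, 0, 0, 0]]
  fingers: 34

```text
time: 32.62
eef_pos: [0.5995, -0.2694, 0.0057]
orientation: [0.016, -3.141, -0.0]
wrist_force: [-0.4, 0.2, -1.0]
gripper_width: 0.0343
gripper_force: 0.0
```

Request:
carry_out:
  rows:
    - [[0, 0, 0, 0], [0, 0, 0, 0], [0, 0, 0, 0], [0, 0, 0, 0]]
  fingers: 20

```text
time: 32.95
eef_pos: [0.5997, -0.2695, 0.0061]
orientation: [0.016, -3.142, 0.0]
wrist_force: [0.3, 0.0, -1.6]
gripper_width: 0.0277
gripper_force: 30.0
```

Request:
carry_out:
  rows:
    - [[0, 0, -10, 0], [0, 0, -30, 0], [0, 0, -35, 0], [0, 0, -35, 0], [0, 0, -33, 0], [0, 0, 0, 0], [0, 0, 0, 0]]

```text
time: 33.53
eef_pos: [0.601, -0.2702, 0.1536]
orientation: [-0.016, 3.135, -0.005]
wrist_force: [0.1, 0.1, -0.3]
gripper_width: 0.0275
gripper_force: 30.0
```

```bash
python3 - <<'E'
from h import *
camera("side")
todo(c2w([.0165,-.035,.08]),CP[2])
E
```

```text
roll -0.1525 shift [-23.1 370.1  70. ] now [ 0.6    -0.2697  0.1505] yaw 0.0098 j6 -2.05
```

Request:
carry_out:
  rows:
    - [[0, 0, 0, -0.0763], [0, 0, 0, -0.0763], [-2.3, 37, 0, 0], [-2.3, 37, 0, 0], [-2.3, 37, 0, 0], [-2.3, 37, 0, 0], [-2.3, 37, 0, 0], [-2.3, 37, 0, 0]]

```text
time: 34.25
eef_pos: [0.5758, -0.0465, 0.1465]
orientation: [0.254, -3.127, -0.001]
wrist_force: [0.5, 0.5, 0.0]
gripper_width: 0.0277
gripper_force: 30.0
```

Request:
carry_out:
  rows:
    - [[-2.3, 37, 0, 0], [-2.3, 37, 0, 0], [-2.3, 37, 0, 0], [-2.3, 37, 0, 0], [0, 0, 30, 0], [0, 0, 30, 0], [0, 0, 10, 0], [0, 0, 0, 0]]

```text
time: 34.92
eef_pos: [0.5593, 0.0991, 0.0734]
orientation: [0.255, -3.121, 0.001]
wrist_force: [0.2, 0.7, -1.4]
gripper_width: 0.0275
gripper_force: 30.0
```

Request:
carry_out:
  rows:
    - [[0, 0, 0, 0], [0, 0, 0, 0], [0, 0, 0, 0]]

```text
time: 35.17
eef_pos: [0.5636, 0.099, 0.0812]
orientation: [-0.253, 3.128, 0.0]
wrist_force: [-0.4, 0.4, -0.6]
gripper_width: 0.0279
gripper_force: 30.0
```

```bash
python3 - <<'E'
from h import *
todo(c2w([.0165,-.035,.053]),CP[2])
E
```

```text
roll -0.0007 shift [ 0.6  0.3 28.2] now [0.5636 0.099  0.0812] yaw 0.1616 j6 -1.62
```

Request:
carry_out:
  rows:
    - [[0.6, 0.3, 10, 0], [0, 0, 10, 0], [0, 0, 5, 0], [0, 0, 1, 0], [0, 0, 0, 0], [0, 0, 0, 0], [0, 0, 1, 0], [0, 0, 1, 0]]

```text
time: 35.83
eef_pos: [0.5619, 0.0996, 0.0519]
orientation: [-0.255, 3.131, 0.0]
wrist_force: [-5.3, 0.5, 8.9]
gripper_width: 0.0275
gripper_force: 30.0
```

Request:
carry_out:
  rows:
    - [[0, 0, 0, 0], [0, 0, 1, 0], [0, 0, 1, 0], [0, 0, 0, 0], [0, 0, 0.5, 0], [0, 0, 1, 0], [0, 0, 0, 0], [0, 0, 0, 0]]

```text
time: 36.5
eef_pos: [0.5623, 0.0997, 0.0502]
orientation: [-0.255, 3.129, 0.0]
wrist_force: [-6.0, -0.3, 12.0]
gripper_width: 0.0277
gripper_force: 30.0
```

Request:
carry_out:
  rows:
    - [[0, 0, 1, 0], [0, 0, 0.5, 0], [0, 0, 0, 0], [0, 0, 0, 0]]

```text
time: 36.83
eef_pos: [0.5624, 0.0996, 0.0493]
orientation: [-0.255, 3.129, -0.0]
wrist_force: [-6.9, -1.8, 14.2]
gripper_width: 0.028
gripper_force: 30.0
```

```bash
python3 - <<'E'
from h import *
print(case_now(),get_obs()["wrist_force"])
E
```

```text
[ 0.01585861 -0.0345025   0.04930017] [-6.90248413 -1.82751045 14.20695101]
```

Request:
carry_out:
  rows:
    - [[0, 0, -1, 0], [2, 0, 0, 0], [2, 0, 0, 0], [2, 0, 0, 0], [1, 0, 0, 0], [0, 0, 0, 0], [0, 0, 0, 0]]

```text
time: 37.42
eef_pos: [0.5562, 0.0986, 0.0485]
orientation: [-0.255, 3.128, 0.0]
wrist_force: [2.1, 0.4, 5.6]
gripper_width: 0.0274
gripper_force: 30.0
```

```bash
python3 - <<'E'
from h import *
print(case_now(),get_obs()["wrist_force"])
E
```

```text
[ 0.00954406 -0.03449211  0.04853174] [2.11847899 0.39363219 5.59473166]
```

Request:
carry_out:
  rows:
    - [[1, 0, 0, 0], [0.8, 0, 0, 0], [0, 0, 0, 0], [0, 0, 0, 0]]

```text
time: 37.75
eef_pos: [0.5545, 0.0983, 0.0486]
orientation: [-0.255, 3.128, 0.0]
wrist_force: [3.0, 0.9, 6.1]
gripper_width: 0.0275
gripper_force: 30.0
```

Request:
carry_out:
  rows:
    - [[0, 0, -0.5, 0], [0, 0, 0, 0], [0, 0, 0, 0]]
  fingers: 36

```text
time: 38.0
eef_pos: [0.5525, 0.098, 0.0467]
orientation: [0.255, -3.129, 0.0]
wrist_force: [0.3, -0.3, 0.2]
gripper_width: 0.036
gripper_force: 0.0
```

Request:
carry_out:
  rows:
    - [[0, 0, -5, 0], [0, 0, -15, 0], [0, 0, -20, 0], [0, 0, 0, 0], [0, 0, 0, 0]]

```text
time: 38.42
eef_pos: [0.5539, 0.0982, 0.0886]
orientation: [-0.255, 3.129, 0.0]
wrist_force: [0.1, 0.0, 0.1]
gripper_width: 0.0359
gripper_force: 0.0
```

Request:
carry_out:
  rows:
    - [[-8, 0, 0, 0], [-8, 0, 0, 0], [0, 0, 0, 0], [0, 0, 10, 0], [0, 0, 10, 0], [0, 0, 0, 0], [0, 0, 0, 0], [0, 0, 0, 0]]
  fingers: 0

```text
time: 39.08
eef_pos: [0.5687, 0.1007, 0.0672]
orientation: [0.255, -3.13, 0.0]
wrist_force: [-0.1, 0.1, 0.9]
gripper_width: 0.0003
gripper_force: 0.0
```

```bash
python3 - <<'E'
from h import *
print(case_now(),get_obs()["wrist_force"])
E
```

```text
[ 0.02219053 -0.03445819  0.06718934] [-0.10977563  0.13951252  0.89804507]
```

Request:
carry_out:
  rows:
    - [[-1, 0, 5, 0], [0, 0, 5, 0], [0, 0, 1, 0], [0, 0, 1, 0], [0, 0, 1, 0], [0, 0, 1, 0], [0, 0, 0.5, 0], [0, 0, 0, 0]]

```text
time: 39.75
eef_pos: [0.5701, 0.1009, 0.0544]
orientation: [-0.255, 3.131, -0.0]
wrist_force: [-2.9, -1.2, 5.3]
gripper_width: 0.0005
gripper_force: 2.6
```

Request:
carry_out:
  rows:
    - [[0, 0, 0, 0], [0, 0, 0, 0]]

```text
time: 39.92
eef_pos: [0.5701, 0.1009, 0.0543]
orientation: [-0.255, 3.131, -0.0]
wrist_force: [-2.8, -0.4, 4.7]
gripper_width: 0.0006
gripper_force: 2.7
```

Request:
carry_out:
  rows:
    - [[0, 0, -10, 0], [0, 0, -30, 0], [0, 0, -30, 0], [0, 0, -26, 0], [0, 0, 0, 0], [0, 0, 0, 0]]
  fingers: 44

```text
time: 40.42
eef_pos: [0.5712, 0.101, 0.152]
orientation: [-0.255, 3.126, 0.0]
wrist_force: [-0.6, 0.4, 0.1]
gripper_width: 0.0366
gripper_force: 0.0
```

```bash
python3 - <<'E'
from h import *
found()
todo([.5055,-.3455,.15],0.035)
E
```

```text
both [ 0.5054 -0.3456] 2.3 0.2 diff [-0.0032 -0.0025]
both [ 0.5014 -0.4116] -4.7 -5.1 diff [-0.0013 -0.0027]
roll 0.1275 shift [  79.8 -443.8   -1.5] now [0.5697 0.1008 0.1483] yaw 0.1625 j6 -1.62
```

Request:
carry_out:
  rows:
    - [[0, 0, 0, 0.0685], [0, 0, 0, 0.0685], [6.7, -37, 0, 0], [6.7, -37, 0, 0], [6.7, -37, 0, 0], [6.7, -37, 0, 0], [6.7, -37, 0, 0], [6.7, -37, 0, 0]]

```text
time: 41.18
eef_pos: [0.5341, -0.1234, 0.147]
orientation: [0.04, -3.138, -0.002]
wrist_force: [1.1, 0.9, -0.1]
gripper_width: 0.0436
gripper_force: 0.0
```

Request:
carry_out:
  rows:
    - [[6.7, -37, 0, 0], [6.7, -37, 0, 0], [6.7, -37, 0, 0], [6.7, -37, 0, 0], [6.7, -37, 0, 0], [6.7, -37, 0, 0], [0, 0, 25, 0], [0, 0, 25, 0]]

```text
time: 41.85
eef_pos: [0.5001, -0.3476, 0.0979]
orientation: [-0.034, 3.141, -0.001]
wrist_force: [0.1, -0.5, -0.8]
gripper_width: 0.0439
gripper_force: 0.0
```

Request:
carry_out:
  rows:
    - [[0, 0, 25, 0], [0, 0, 0, 0], [0, 0, 0, 0], [0, 0, 0, 0], [0, 0, 0, 0]]

```text
time: 42.27
eef_pos: [0.5018, -0.3454, 0.0761]
orientation: [-0.041, 3.139, -0.003]
wrist_force: [-0.0, 0.8, 1.1]
gripper_width: 0.044
gripper_force: 0.0
```

```bash
python3 - <<'E'
from h import *
found()
todo([.5055,-.3456,.006],0.025)
E
```

```text
side only [np.float64(-0.117), np.float64(0.1553), -41.9, np.float64(22.0), np.float64(61.0), [8.1, 283.2]]
side only [np.float64(0.5008), np.float64(-0.3476), 3.1, np.float64(58.0), np.float64(26.0), [393.5, 369.0]]
side only [np.float64(0.4994), np.float64(-0.413), -2.9, np.float64(28.0), np.float64(59.0), [412.9, 400.6]]
roll 0.0009 shift [-3.5 -0.2 70.2] now [ 0.5018 -0.3454  0.0762] yaw 0.0259 j6 -2.26
```

Request:
carry_out:
  rows:
    - [[-3.5, 0, 20, 0], [0, 0, 20, 0], [0, 0, 20, 0], [0, 0, 10, 0], [0, 0, 0, 0], [0, 0, 0, 0], [0, 0, 0, 0], [0, 0, 0, 0]]

```text
time: 43.03
eef_pos: [0.5054, -0.3457, 0.0062]
orientation: [-0.04, 3.139, -0.003]
wrist_force: [0.1, -0.3, 0.6]
gripper_width: 0.0441
gripper_force: 0.0
```

Request:
carry_out:
  rows:
    - [[0, 0, 0, 0], [0, 0, 0, 0], [0, 0, 0, 0], [0, 0, 0, 0]]
  fingers: 20

```text
time: 43.37
eef_pos: [0.5047, -0.3452, 0.0048]
orientation: [-0.04, 3.141, -0.001]
wrist_force: [0.2, 0.8, 1.6]
gripper_width: 0.0277
gripper_force: 30.0
```

Request:
carry_out:
  rows:
    - [[0, 0, -10, 0], [0, 0, -30, 0], [0, 0, -35, 0], [0, 0, -35, 0], [0, 0, -33, 0], [0, 0, 0, 0], [0, 0, 0, 0]]

```text
time: 43.95
eef_pos: [0.5055, -0.3457, 0.1509]
orientation: [-0.04, 3.137, -0.006]
wrist_force: [0.2, -0.2, -0.7]
gripper_width: 0.0274
gripper_force: 30.0
```

```bash
python3 - <<'E'
from h import *
camera("side")
todo(c2w([.0165,.035,.08]),CP[2])
E
```

```text
roll -0.1369 shift [-129.5  499.1   67.6] now [ 0.5046 -0.3451  0.1481] yaw 0.0255 j6 -2.25
```

Request:
carry_out:
  rows:
    - [[0, 0, 0, -0.0685], [0, 0, 0, -0.0684], [-10, 38.4, 0, 0], [-10, 38.4, 0, 0], [-10, 38.4, 0, 0], [-10, 38.4, 0, 0], [-10, 38.4, 0, 0], [-10, 38.4, 0, 0]]

```text
time: 44.67
eef_pos: [0.5251, -0.1058, 0.1445]
orientation: [0.254, -3.127, -0.002]
wrist_force: [-0.0, -1.1, -0.9]
gripper_width: 0.0276
gripper_force: 30.0
```

Request:
carry_out:
  rows:
    - [[-10, 38.4, 0, 0], [-10, 38.4, 0, 0], [-10, 38.4, 0, 0], [-10, 38.4, 0, 0], [-10, 38.4, 0, 0], [-10, 38.4, 0, 0], [-8.5, 38, 0, 0], [0, 0, 0, 0]]

```text
time: 45.33
eef_pos: [0.5488, 0.1742, 0.1441]
orientation: [0.264, -3.126, -0.004]
wrist_force: [0.4, 0.3, -0.5]
gripper_width: 0.0278
gripper_force: 30.0
```

Request:
carry_out:
  rows:
    - [[0, 0, 30, 0], [0, 0, 30, 0], [0, 0, 7, 0], [0, 0, 0, 0], [0, 0, 0, 0], [0, 0, 0, 0], [0, 0, 0, 0]]

```text
time: 45.92
eef_pos: [0.5517, 0.168, 0.0823]
orientation: [-0.254, 3.128, 0.001]
wrist_force: [-0.3, -0.2, 0.6]
gripper_width: 0.0276
gripper_force: 30.0
```

```bash
python3 - <<'E'
from h import *
todo(c2w([.0155,.035,.052]),CP[2])
E
```

```text
roll -0.0004 shift [ 0.9  0.3 30.3] now [0.5517 0.168  0.0823] yaw 0.162 j6 -1.5
```

Request:
carry_out:
  rows:
    - [[0.9, 0.3, 10, 0], [0, 0, 10, 0], [0, 0, 7, 0], [0, 0, 1, 0], [0, 0, 0, 0], [0, 0, 0, 0], [0, 0, 1, 0], [0, 0, 1, 0]]

```text
time: 46.58
eef_pos: [0.5497, 0.1682, 0.0505]
orientation: [-0.255, 3.131, 0.0]
wrist_force: [-3.3, -1.5, 7.8]
gripper_width: 0.0278
gripper_force: 30.0
```

Request:
carry_out:
  rows:
    - [[0, 0, 0, 0], [0, 0, 1, 0], [0, 0, 1, 0], [0, 0, 0, 0], [0, 0, 0.5, 0], [0, 0, 1, 0], [0, 0, 0, 0], [0, 0, 0, 0]]

```text
time: 47.25
eef_pos: [0.5499, 0.1683, 0.0489]
orientation: [-0.255, 3.13, 0.0]
wrist_force: [-5.8, -2.1, 11.5]
gripper_width: 0.0277
gripper_force: 30.0
```

Request:
carry_out:
  rows:
    - [[0, 0, 1, 0], [0, 0, 0.5, 0], [0, 0, 0, 0], [0, 0, 0, 0]]

```text
time: 47.58
eef_pos: [0.5501, 0.1683, 0.0479]
orientation: [-0.255, 3.129, 0.0]
wrist_force: [-5.9, -1.3, 12.9]
gripper_width: 0.0276
gripper_force: 30.0
```

```bash
python3 - <<'E'
from h import *
print(case_now(),get_obs()["wrist_force"])
E
```

```text
[0.01480212 0.03531539 0.0478512 ] [-5.89380712 -1.27264735 12.85946583]
```

Request:
carry_out:
  rows:
    - [[0, 0, -1, 0], [2, 0, 0, 0], [2, 0, 0, 0], [2, 0, 0, 0], [1, 0, 0, 0], [0, 0, 0, 0], [0, 0, 0, 0]]

```text
time: 48.17
eef_pos: [0.544, 0.1674, 0.0476]
orientation: [-0.255, 3.127, 0.001]
wrist_force: [2.4, 1.6, 6.1]
gripper_width: 0.0276
gripper_force: 30.0
```

Request:
carry_out:
  rows:
    - [[1, 0, 0, 0], [0.8, 0, 0, 0], [0, 0, 0, 0], [0, 0, 0, 0]]

```text
time: 48.5
eef_pos: [0.542, 0.167, 0.0472]
orientation: [-0.254, 3.128, 0.001]
wrist_force: [2.3, 0.6, 6.1]
gripper_width: 0.0274
gripper_force: 30.0
```

```bash
python3 - <<'E'
from h import *
print(case_now(),get_obs()["wrist_force"])
E
```

```text
[0.00661233 0.03528853 0.04723376] [2.27047066 0.61622601 6.14132964]
```

Request:
carry_out:
  rows:
    - [[0, 0, -1.3, 0], [0, 0, 0, 0]]

```text
time: 48.67
eef_pos: [0.5408, 0.1668, 0.0473]
orientation: [0.255, -3.131, 0.0]
wrist_force: [1.0, 0.8, 3.8]
gripper_width: 0.0276
gripper_force: 30.0
```

Request:
carry_out:
  rows:
    - [[0, 0, 0, 0], [0, 0, 0, 0], [0, 0, 0, 0]]
  fingers: 36

```text
time: 48.92
eef_pos: [0.5403, 0.1667, 0.0465]
orientation: [0.255, -3.129, 0.0]
wrist_force: [0.2, -0.4, 0.7]
gripper_width: 0.0361
gripper_force: 0.0
```

Request:
carry_out:
  rows:
    - [[0, 0, -5, 0], [0, 0, -15, 0], [0, 0, -20, 0], [0, 0, 0, 0], [0, 0, 0, 0]]

```text
time: 49.33
eef_pos: [0.5418, 0.167, 0.0887]
orientation: [-0.255, 3.129, 0.001]
wrist_force: [-1.0, 0.3, -0.8]
gripper_width: 0.0362
gripper_force: 0.0
```

Request:
carry_out:
  rows:
    - [[-8, 0, 0, 0], [-8, 0, 0, 0], [-1, 0, 0, 0], [0, 0, 10, 0], [0, 0, 10, 0], [0, 0, 0, 0], [0, 0, 0, 0], [0, 0, 0, 0]]
  fingers: 0

```text
time: 50.0
eef_pos: [0.5574, 0.1695, 0.067]
orientation: [0.255, -3.13, 0.0]
wrist_force: [-0.6, -0.6, 0.3]
gripper_width: 0.0001
gripper_force: 0.0
```

```bash
python3 - <<'E'
from h import *
print(case_now(),get_obs()["wrist_force"])
E
```

```text
[0.02221935 0.03527715 0.06697207] [-0.64633662 -0.60851993  0.27871374]
```

Request:
carry_out:
  rows:
    - [[-1, 0, 5, 0], [0, 0, 5, 0], [0, 0, 1, 0], [0, 0, 1, 0], [0, 0, 1, 0], [0, 0, 1, 0], [0, 0, 0.5, 0], [0, 0, 0, 0]]

```text
time: 50.67
eef_pos: [0.5588, 0.1697, 0.0544]
orientation: [-0.255, 3.131, 0.0]
wrist_force: [-4.3, -1.3, 5.9]
gripper_width: 0.0006
gripper_force: 3.0
```

Request:
carry_out:
  rows:
    - [[0, 0, 0, 0], [0, 0, 0, 0]]

```text
time: 50.83
eef_pos: [0.5588, 0.1698, 0.0544]
orientation: [-0.255, 3.131, 0.0]
wrist_force: [-3.3, -1.2, 5.5]
gripper_width: 0.0007
gripper_force: 2.9
```

Request:
carry_out:
  rows:
    - [[0, 0, -10, 0], [0, 0, -30, 0], [0, 0, -30, 0], [0, 0, -26, 0], [0, 0, 0, 0], [0, 0, 0, 0]]
  fingers: 44

```text
time: 51.33
eef_pos: [0.5599, 0.17, 0.1519]
orientation: [-0.254, 3.126, 0.001]
wrist_force: [-0.5, -0.2, 0.2]
gripper_width: 0.0373
gripper_force: 0.0
```

```bash
python3 - <<'E'
from h import *
found()
todo([.5013,-.4117,.15],np.radians(-4.9))
E
```

```text
both [ 0.5014 -0.4116] -4.7 -5.1 diff [-0.0011 -0.0025]
roll 0.2479 shift [   7.3 -584.1   -1.7] now [0.5584 0.1696 0.1481] yaw 0.1624 j6 -1.5
```

Request:
carry_out:
  rows:
    - [[0, 0, 0, 0.083], [0, 0, 0, 0.083], [0, 0, 0, 0.082], [0.5, -39, 0, 0], [0.5, -39, 0, 0], [0.5, -39, 0, 0], [0.5, -39, 0, 0], [0.5, -39, 0, 0]]

```text
time: 52.1
eef_pos: [0.5382, -0.0258, 0.1468]
orientation: [-0.133, -3.136, -0.0]
wrist_force: [0.5, -0.1, 0.0]
gripper_width: 0.0438
gripper_force: 0.0
```

Request:
carry_out:
  rows:
    - [[0.5, -39, 0, 0], [0.5, -39, 0, 0], [0.5, -39, 0, 0], [0.5, -39, 0, 0], [0.5, -39, 0, 0], [0.5, -39, 0, 0], [0.5, -39, 0, 0], [0.5, -39, 0, 0]]

```text
time: 52.77
eef_pos: [0.5076, -0.3363, 0.1467]
orientation: [-0.134, -3.136, -0.003]
wrist_force: [0.6, 0.3, 1.4]
gripper_width: 0.0443
gripper_force: 0.0
```

Request:
carry_out:
  rows:
    - [[0, -39, 0, 0], [0, -38, 0, 0], [0, 0, 30, 0], [0, 0, 30, 0], [0, 0, 15, 0], [0, 0, 0, 0], [0, 0, 0, 0], [0, 0, 0, 0]]

```text
time: 53.43
eef_pos: [0.5026, -0.4116, 0.0746]
orientation: [0.134, 3.138, -0.001]
wrist_force: [-0.1, -0.6, 1.1]
gripper_width: 0.0441
gripper_force: 0.0
```

```bash
python3 - <<'E'
from h import *
found()
todo([.5014,-.4117,.006],np.radians(-4.9))
E
```

```text
side only [np.float64(0.4966), np.float64(-0.413), -2.9, np.float64(28.0), np.float64(58.0), [411.5, 401.2]]
roll 0.0003 shift [ 1.9  0.3 70. ] now [ 0.5031 -0.412   0.076 ] yaw -0.0852 j6 -2.22
```

Request:
carry_out:
  rows:
    - [[1.5, 0.3, 20, 0], [0, 0, 20, 0], [0, 0, 20, 0], [0, 0, 9, 0], [0, 0, 0, 0], [0, 0, 0, 0], [0, 0, 0, 0], [0, 0, 0, 0]]

```text
time: 54.2
eef_pos: [0.5018, -0.412, 0.0072]
orientation: [0.134, 3.136, -0.003]
wrist_force: [-0.7, 0.3, -0.5]
gripper_width: 0.0437
gripper_force: 0.0
```

Request:
carry_out:
  rows:
    - [[0, 0, 0, 0], [0, 0, 0, 0], [0, 0, 0, 0], [0, 0, 0, 0]]
  fingers: 20

```text
time: 54.53
eef_pos: [0.5011, -0.4114, 0.0056]
orientation: [0.134, 3.138, -0.001]
wrist_force: [-0.3, 0.5, 2.2]
gripper_width: 0.0277
gripper_force: 30.0
```

Request:
carry_out:
  rows:
    - [[0, 0, -10, 0], [0, 0, -30, 0], [0, 0, -35, 0], [0, 0, -35, 0], [0, 0, -33, 0], [0, 0, 0, 0], [0, 0, 0, 0]]

```text
time: 55.12
eef_pos: [0.5019, -0.4121, 0.1519]
orientation: [0.134, 3.134, -0.006]
wrist_force: [0.3, -0.1, -1.0]
gripper_width: 0.0274
gripper_force: 30.0
```

```bash
python3 - <<'E'
from h import *
camera("side")
todo(c2w([.016,.105,.08]),CP[2])
E
```

```text
roll -0.2479 shift [-143.2  633.9   68.2] now [ 0.5011 -0.4114  0.1489] yaw -0.0856 j6 -2.23
```

Request:
carry_out:
  rows:
    - [[0, 0, 0, -0.083], [0, 0, 0, -0.083], [0, 0, 0, -0.082], [-8.4, 37.3, 0, 0], [-8.4, 37.3, 0, 0], [-8.4, 37.3, 0, 0], [-8.4, 37.3, 0, 0], [-8.4, 37.3, 0, 0]]

```text
time: 55.83
eef_pos: [0.5109, -0.2182, 0.1451]
orientation: [0.254, -3.127, -0.004]
wrist_force: [-0.0, -0.4, -0.0]
gripper_width: 0.0272
gripper_force: 30.0
```

Request:
carry_out:
  rows:
    - [[-8.4, 37.3, 0, 0], [-8.4, 37.3, 0, 0], [-8.4, 37.3, 0, 0], [-8.4, 37.3, 0, 0], [-8.4, 37.3, 0, 0], [-8.4, 37.3, 0, 0], [-8.4, 37.3, 0, 0], [-8.4, 37.3, 0, 0]]

```text
time: 56.5
eef_pos: [0.5288, 0.0868, 0.1454]
orientation: [0.254, -3.127, 0.0]
wrist_force: [0.4, -0.2, -0.5]
gripper_width: 0.0275
gripper_force: 30.0
```

Request:
carry_out:
  rows:
    - [[-8.4, 37.3, 0, 0], [-8.4, 37.3, 0, 0], [-8.4, 37.3, 0, 0], [-8.4, 37, 0, 0], [0, 0, 0, 0], [0, 0, 30, 0], [0, 0, 30, 0], [0, 0, 8, 0]]

```text
time: 57.17
eef_pos: [0.5358, 0.2361, 0.0723]
orientation: [0.255, -3.12, 0.005]
wrist_force: [-0.4, 0.3, -2.1]
gripper_width: 0.0278
gripper_force: 30.0
```

Request:
carry_out:
  rows:
    - [[0, 0, 0, 0], [0, 0, 0, 0], [0, 0, 0, 0], [0, 0, 0, 0]]

```text
time: 57.5
eef_pos: [0.5404, 0.2374, 0.0822]
orientation: [-0.254, 3.128, 0.001]
wrist_force: [-0.0, -0.6, -0.3]
gripper_width: 0.0274
gripper_force: 30.0
```

```bash
python3 - <<'E'
from h import *
todo(c2w([.0158,.105,.0525]),CP[2]); print(get_obs()["gripper_width"])
E
```

```text
roll -0.0004 shift [ 0.7 -0.1 29.6] now [0.5404 0.2374 0.0822] yaw 0.162 j6 -1.38
0.027421899997071588
```

Request:
carry_out:
  rows:
    - [[0.7, 0, 10, 0], [0, 0, 10, 0], [0, 0, 6.3, 0], [0, 0, 1, 0], [0, 0, 0, 0], [0, 0, 0, 0], [0, 0, 1, 0], [0, 0, 1, 0]]

```text
time: 58.17
eef_pos: [0.5386, 0.2373, 0.0511]
orientation: [-0.255, 3.131, 0.0]
wrist_force: [-3.9, -1.3, 7.6]
gripper_width: 0.028
gripper_force: 30.0
```

Request:
carry_out:
  rows:
    - [[0, 0, 0, 0], [0, 0, 1, 0], [0, 0, 1, 0], [0, 0, 0, 0], [0, 0, 0.5, 0], [0, 0, 1, 0], [0, 0, 0, 0], [0, 0, 0, 0]]

```text
time: 58.83
eef_pos: [0.5389, 0.2374, 0.0495]
orientation: [-0.255, 3.13, 0.001]
wrist_force: [-5.3, -1.4, 10.3]
gripper_width: 0.0275
gripper_force: 30.0
```

Request:
carry_out:
  rows:
    - [[0, 0, 1, 0], [0, 0, 0.5, 0], [0, 0, 0, 0], [0, 0, 0, 0]]

```text
time: 59.17
eef_pos: [0.5391, 0.2374, 0.0488]
orientation: [-0.255, 3.129, 0.001]
wrist_force: [-6.7, -2.3, 14.4]
gripper_width: 0.0276
gripper_force: 30.0
```

```bash
python3 - <<'E'
from h import *
print(case_now(),get_obs()["wrist_force"],get_obs()["gripper_width"])
E
```

```text
[0.01508495 0.10526795 0.04876248] [-6.66671106 -2.29508558 14.44254356] 0.027597338652158212
```

Request:
carry_out:
  rows:
    - [[0, 0, -1, 0], [2, 0, 0, 0], [2, 0, 0, 0], [2, 0, 0, 0], [1, 0, 0, 0], [0, 0, 0, 0], [0, 0, 0, 0]]

```text
time: 59.75
eef_pos: [0.5333, 0.2366, 0.0485]
orientation: [-0.254, 3.127, 0.002]
wrist_force: [1.9, -1.0, 6.8]
gripper_width: 0.0275
gripper_force: 30.0
```

Request:
carry_out:
  rows:
    - [[1, 0, 0, 0], [0.8, 0, 0, 0], [0, 0, 0, 0], [0, 0, 0, 0]]

```text
time: 60.08
eef_pos: [0.5312, 0.2362, 0.0481]
orientation: [-0.254, 3.128, 0.001]
wrist_force: [3.2, -0.1, 5.9]
gripper_width: 0.0276
gripper_force: 30.0
```

```bash
python3 - <<'E'
from h import *
print(case_now(),get_obs()["wrist_force"],get_obs()["gripper_width"])
E
```

```text
[0.00717818 0.10532458 0.04812034] [ 3.21073541 -0.13431666  5.91896914] 0.027622630988294778
```

Request:
carry_out:
  rows:
    - [[0, 0, -1.3, 0], [0, 0, 0, 0]]

```text
time: 60.25
eef_pos: [0.5301, 0.2359, 0.0481]
orientation: [-0.255, 3.131, 0.0]
wrist_force: [1.1, -0.1, 3.2]
gripper_width: 0.0278
gripper_force: 30.0
```

Request:
carry_out:
  rows:
    - [[0, 0, 0, 0], [0, 0, 0, 0], [0, 0, 0, 0]]
  fingers: 36

```text
time: 60.5
eef_pos: [0.5296, 0.2355, 0.0474]
orientation: [0.255, -3.13, 0.001]
wrist_force: [0.3, -1.0, 1.7]
gripper_width: 0.036
gripper_force: 0.7
```

Request:
carry_out:
  rows:
    - [[0, 0, -5, 0], [0, 0, -15, 0], [0, 0, -20, 0], [0, 0, 0, 0], [0, 0, 0, 0]]

```text
time: 60.92
eef_pos: [0.5305, 0.2363, 0.0889]
orientation: [-0.255, 3.129, 0.001]
wrist_force: [-0.4, 0.3, -0.7]
gripper_width: 0.0361
gripper_force: 0.0
```

Request:
carry_out:
  rows:
    - [[-8, 0, 0, 0], [-8, 0, 0, 0], [-1, 0, 0, 0], [0, 0, 10, 0], [0, 0, 10, 0], [0, 0, 0, 0], [0, 0, 0, 0], [0, 0, 0, 0]]
  fingers: 0

```text
time: 61.58
eef_pos: [0.5464, 0.2385, 0.0674]
orientation: [0.255, -3.13, 0.0]
wrist_force: [0.3, -0.6, 0.5]
gripper_width: 0.0002
gripper_force: 0.0
```

```bash
python3 - <<'E'
from h import *
print(case_now(),get_obs()["wrist_force"])
E
```

```text
[0.02246944 0.10517968 0.06744504] [ 0.27946665 -0.57239022  0.45851858]
```

Press the last tile home, then lift well clear and check everything.

Request:
carry_out:
  rows:
    - [[-1, 0, 5, 0], [0, 0, 5, 0], [0, 0, 1, 0], [0, 0, 1, 0], [0, 0, 1, 0], [0, 0, 1, 0], [0, 0, 0.5, 0], [0, 0, 0, 0]]

```text
time: 62.25
eef_pos: [0.5478, 0.2388, 0.0544]
orientation: [-0.255, 3.131, 0.0]
wrist_force: [-2.0, -1.8, 4.8]
gripper_width: 0.0003
gripper_force: 2.4
```

Request:
carry_out:
  rows:
    - [[0, 0, 0, 0], [0, 0, 0, 0]]

```text
time: 62.42
eef_pos: [0.5478, 0.2388, 0.0544]
orientation: [-0.255, 3.131, 0.0]
wrist_force: [-2.5, -1.2, 7.0]
gripper_width: 0.0004
gripper_force: 2.7
```

Request:
carry_out:
  rows:
    - [[0, 0, -10, 0], [0, 0, -35, 0], [0, 0, -35, 0], [0, 0, -35, 0], [0, 0, -35, 0], [0, 0, -35, 0], [0, 0, -5, 0], [0, 0, 0, 0]]

```text
time: 63.08
eef_pos: [0.5489, 0.2392, 0.2478]
orientation: [-0.254, 3.124, 0.003]
wrist_force: [0.3, 0.6, 0.5]
gripper_width: 0.0003
gripper_force: 0.0
```

```bash
python3 - <<'E'
from h import *
c=camera("side"); 
save("s9.png",c["color"],(235,80,385,220),4)
found(); print(case_now())
E
```

```text
[0.02342702 0.10509932 0.24135687]
```

View pics/s9.png

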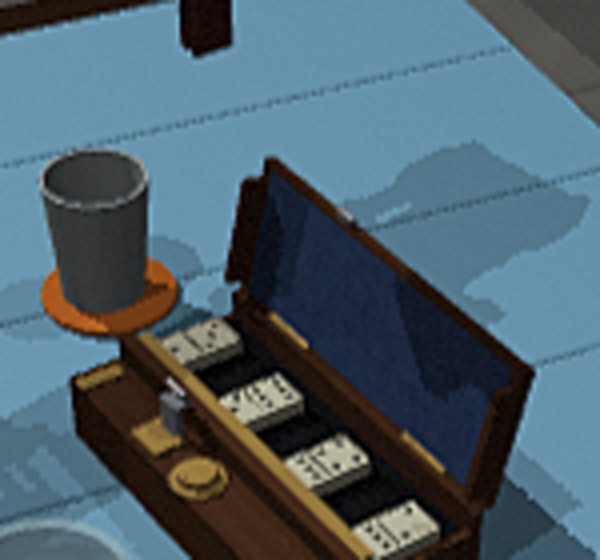

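All four tiles lie flat under the lip, at about (205,343), (262,398), (328,460) and (397,530) in the crop. No ivory tile is left on the table, so I'll close the lid next, starting from behind it.

Request:
carry_out:
  rows:
    - [[-21.6, -26.3, 0, 0], [-21.6, -26.3, 0, 0], [-21.7, -26.3, 0, 0], [-21.7, -26.2, 0, 0], [0, 0, 0, 0], [0, 0, 0, 0], [0, 0, 0, 0]]

```text
time: 63.82
eef_pos: [0.6495, 0.1493, 0.2413]
orientation: [0.254, -3.128, -0.0]
wrist_force: [-0.4, 0.0, 0.4]
gripper_width: 0.0005
gripper_force: 0.0
```

Request:
carry_out:
  rows:
    - [[0, 0, 35, 0], [0, 0, 35, 0], [0, 0, 25, 0], [0, 0, 10, 0], [0, 0, 0, 0], [0, 0, 0, 0], [0, 0, 0, 0], [0, 0, 0, 0]]

```text
time: 64.48
eef_pos: [0.6511, 0.1495, 0.1416]
orientation: [-0.255, 3.127, 0.001]
wrist_force: [-0.6, 0.7, 0.5]
gripper_width: 0.0005
gripper_force: 0.0
```

```bash
python3 - <<'E'
from h import *
print(case_now(),get_obs()["wrist_force"])
E
```

```text
[0.11145178 0.00039907 0.14162109] [-0.57531523  0.68593472  0.48646492]
```

Request:
carry_out:
  rows:
    - [[4, 0, 2, 0], [4, 0, 0, 0], [3, 0, 0, 0], [3, 0, 0, 0], [3, 0, 0, 0], [3, 0, 0, 0], [3, 0, 0, 0], [3, 0, 0, 0]]

```text
time: 65.15
eef_pos: [0.6242, 0.1447, 0.1365]
orientation: [-0.255, 3.131, -0.0]
wrist_force: [0.1, -0.6, 0.6]
gripper_width: 0.0005
gripper_force: 0.1
```

Request:
carry_out:
  rows:
    - [[3, 0, 0, 0], [3, 0, 0, 0], [3, 0, 0, 0], [3, 0, 0, 0], [3, 0, 0, 0], [3, 0, 0, 0], [3, 0, 0, 0], [3, 0, 0, 0]]

```text
time: 65.82
eef_pos: [0.6005, 0.1409, 0.1364]
orientation: [0.255, -3.131, 0.0]
wrist_force: [-0.1, -0.3, -0.5]
gripper_width: 0.0004
gripper_force: 0.1
```

Request:
carry_out:
  rows:
    - [[3, 0, 0, 0], [3, 0, 0, 0], [3, 0, 0, 0], [3, 0, 0, 0], [3, 0, 0, 0], [0, 0, 0, 0], [0, 0, 0, 0]]

```text
time: 66.4
eef_pos: [0.5859, 0.1385, 0.1365]
orientation: [-0.255, 3.131, -0.0]
wrist_force: [0.3, 0.6, -0.6]
gripper_width: 0.0004
gripper_force: 0.0
```

```bash
python3 - <<'E'
from h import *
print(case_now(),get_obs()["wrist_force"])
E
```

```text
[4.53039107e-02 6.53930830e-05 1.36549766e-01] [ 0.30276035  0.59063762 -0.57040035]
```

Request:
carry_out:
  rows:
    - [[3.3, 0, 1.7, 0], [3.3, 0, 1.7, 0], [3.3, 0, 1.6, 0], [3.2, 0, 1.6, 0], [3.2, 0, 2, 0], [3.2, 0, 2, 0], [3.2, 0, 2, 0], [3.2, 0, 2, 0]]

```text
time: 67.07
eef_pos: [0.5601, 0.1343, 0.1216]
orientation: [-0.255, 3.131, 0.0]
wrist_force: [-0.0, 0.8, 0.8]
gripper_width: 0.0005
gripper_force: 0.2
```

Request:
carry_out:
  rows:
    - [[2.7, 0, 2.6, 0], [2.7, 0, 2.6, 0], [2.7, 0, 2.6, 0], [2.7, 0, 2.7, 0], [2.2, 0, 3.1, 0], [2.2, 0, 3.1, 0], [2.1, 0, 3.1, 0], [2.1, 0, 3, 0]]

```text
time: 67.73
eef_pos: [0.5411, 0.1312, 0.0986]
orientation: [0.255, -3.131, 0.0]
wrist_force: [0.5, 0.5, 0.2]
gripper_width: 0.0004
gripper_force: 0.2
```

Request:
carry_out:
  rows:
    - [[1.2, 0, 2.8, 0], [1.2, 0, 2.8, 0], [1.2, 0, 2.8, 0], [1.2, 0, 2.8, 0], [1.1, 0, 2.7, 0], [0, 0, 0, 0], [0, 0, 0, 0]]

```text
time: 68.32
eef_pos: [0.5353, 0.1302, 0.0849]
orientation: [0.255, -3.131, 0.0]
wrist_force: [-0.1, 0.7, 0.4]
gripper_width: 0.0012
gripper_force: 0.1
```

```bash
python3 - <<'E'
from h import *
print(case_now(),get_obs()["wrist_force"])
E
```

```text
[-5.92370692e-03  8.03246599e-05  8.48714001e-02] [-0.11460219  0.70362815  0.40825821]
```

Request:
carry_out:
  rows:
    - [[0, 0, -6, 0], [8, 0, 0, 0], [8, 0, 0, 0], [0, 0, 3, 0], [0, 0, 3, 0], [0, 0, 3, 0], [0, 0, 3, 0], [0, 0, 2, 0]]

```text
time: 68.98
eef_pos: [0.5192, 0.1276, 0.0768]
orientation: [0.255, -3.13, 0.0]
wrist_force: [-2.9, -0.2, 4.5]
gripper_width: 0.0004
gripper_force: 2.3
```

Request:
carry_out:
  rows:
    - [[0, 0, 2, 0], [0, 0, 2, 0], [0, 0, 1.5, 0], [0, 0, 1, 0], [0, 0, 0, 0], [0, 0, 0, 0]]

```text
time: 69.48
eef_pos: [0.5199, 0.1277, 0.0708]
orientation: [-0.255, 3.131, 0.0]
wrist_force: [-1.0, -0.5, 3.1]
gripper_width: 0.0007
gripper_force: 1.7
```

```bash
python3 - <<'E'
from h import *
print(case_now(),get_obs()["wrist_force"])
E
```

```text
[-0.0216033   0.00011675  0.07084721] [-0.99152772 -0.46570146  3.06990176]
```

At z 0.0708 the lid is almost fully down. I'll press a little more, back off and check.

Request:
carry_out:
  rows:
    - [[0, 0, 1, 0], [0, 0, 1, 0], [0, 0, 0, 0], [0, 0, 0, 0]]

```text
time: 69.82
eef_pos: [0.5199, 0.1277, 0.0707]
orientation: [-0.255, 3.13, 0.0]
wrist_force: [-5.7, -0.1, 11.4]
gripper_width: 0.0008
gripper_force: 5.9
```

Request:
carry_out:
  rows:
    - [[0, 0, 1, 0], [0, 0, 1, 0], [0, 0, 0, 0], [0, 0, 0, 0]]

```text
time: 70.15
eef_pos: [0.52, 0.1277, 0.0705]
orientation: [-0.255, 3.129, 0.0]
wrist_force: [-10.0, -1.5, 20.1]
gripper_width: 0.0006
gripper_force: 10.2
```

Request:
carry_out:
  rows:
    - [[0, 0, -5, 0], [0, 0, -20, 0], [0, 0, -35, 0], [0, 0, -35, 0], [0, 0, -35, 0], [0, 0, -35, 0], [0, 0, 0, 0], [0, 0, 0, 0]]

```text
time: 70.82
eef_pos: [0.5209, 0.1279, 0.2341]
orientation: [-0.254, 3.126, 0.001]
wrist_force: [-0.4, 0.9, -1.3]
gripper_width: 0.0006
gripper_force: 0.0
```

Request:
carry_out:
  rows:
    - [[25, -30, 0, 0], [25, -30, 0, 0], [0, -30, 0, 0], [0, -30, 0, 0], [0, -30, 0, 0], [0, -30, 0, 0], [0, 0, 0, 0], [0, 0, 0, 0]]

```text
time: 71.48
eef_pos: [0.499, -0.0591, 0.2292]
orientation: [0.25, -3.128, -0.002]
wrist_force: [0.4, -0.1, -0.4]
gripper_width: 0.0005
gripper_force: 0.0
```

```bash
python3 - <<'E'
from h import *
c=camera("side"); t=camera("top")
a=cv2.resize(c["color"][100:260,225:385],(480,480),interpolation=cv2.INTER_CUBIC)
b=t["color"][150:330,140:510]; b=cv2.resize(b,(800,389)); 
im=np.clip(a.astype(float)*1.4,0,255).astype(np.uint8); save("s10.png",im)
for n,cc in(("side",c),("top",t)): print(tiles(n,cc))
for th in(0,.1,.3):
  for y in(.127,-.127): print(th,((w2pix(c,c2w([.056-.09*np.cos(th)+.008*np.sin(th),y,.0625+.09*np.sin(th)+.008*np.cos(th)]))-[225,100])*3).round())
print(case_now(),get_obs()["time"])
E
```

```text
[]
[[np.float64(0.0408), np.float64(-0.0807), 28.6, np.float64(59.0), np.float64(21.0), [330.4, 424.0]], [np.float64(0.0375), np.float64(-0.7568), -1.3, np.float64(33.0), np.float64(49.0), [593.8, 433.4]]]
0 [118. 181.]
0 [296. 357.]
0.1 [119. 172.]
0.1 [297. 348.]
0.3 [123. 152.]
0.3 [304. 327.]
[-0.07199297 -0.17923553  0.23019393] 71.5833
```

View pics/s10.png

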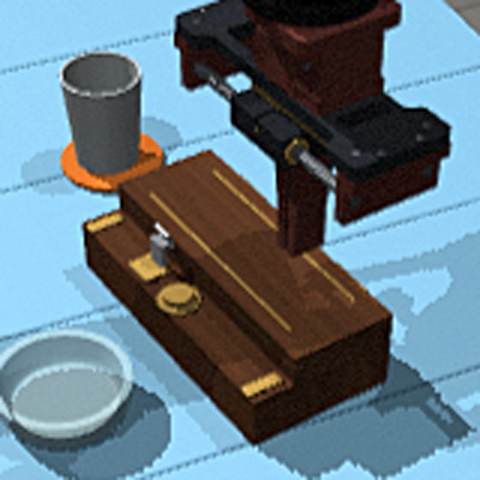

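The lid is shut and held: its corners at (120,183) and (296,357) match the projection for zero angle. Cup, coaster and ashtray look undisturbed, and the table is clear of ivory tiles.

```bash
python3 -c "
from cell import workorder
print(workorder.finish_job())"
```

```text
the job is handed in; nothing more can be done
None
```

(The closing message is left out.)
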